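# Dock a dosing flask in its sprung ring cradle and hold it down

### The job

Lift the round glass dosing flask out of its plain rest, thread its nozzle through the small eye of the spring cradle so that the bulb seats in the sprung ring, then push the flask down until the ring is fully down on its stop. Keep hold of the flask and keep the ring pressed down: the program finishes while the robot is still holding it there, with the flask upright. Leave the timer, the loupe and the small metal plate where they are.

Things in the scene. Friction and masses are not known exactly. Their poses are not given: they have to be found in the camera images.
- flask_cap (a point): Middle of the grey ribbed cap (30 mm diameter, 19 mm up and down from here) of the loose flask, 0.13-0.25 kg, 125 mm tall: a clear glass ball of 54 mm with the cap above it and a thin steel nozzle below, on one upright axis. Take it from above or leaning, by the cap, at any yaw. Ball centre 49 mm below this point, nozzle tip 106 mm below. z axis: from nozzle to cap.
- flask_tip (a point): Lower end of the flask's nozzle, 106 mm below flask_cap. The nozzle is 7 mm in diameter and 30 mm long below the ball, its last 8 mm tapered to 3.6 mm. In the rest it hangs 12 mm above the work surface.
- rest: Parking rest, fixed, nothing moves: round aluminium foot of 72 mm diameter, three thin legs and an open ring (56 mm outside, 40 mm inside), its top 52 mm above the work surface. The flask's ball sits in it and lifts straight up out. Origin: on the axis, at the underside.
- eye (a point): Eye of the spring cradle: centre of a 12 mm hole at the top face of a fixed, 5 mm thick aluminium plate, 38 mm above the work surface and 30 mm below the top of the raised ring, on the ring's vertical axis. z axis up.
- ring_top (a point): Centre of the cradle's sprung steel ring at its top face, 68 mm above the work surface when raised; 56 mm outside, 40 mm inside. It slides on two posts 40 mm to either side (along this y axis), 78 mm tall. The fixed base plate is 84 x 104 mm. The ball seats with flask_cap 67 mm above this point; by then the nozzle tip is 9 mm below the top of the eye.
- ring (a joint): How far the sprung ring has been pressed down, m: 0 raised, 0.018 fully down on its stop. Two springs push it up with about 5 N when raised and 11 N when fully down, so it does not sink under the flask's weight and rises again as soon as it is let go.
- rail (a point): Point on the work surface straight below the middle of the post rack's lower rail, an obstacle fixed in the room: a level bar 40 mm thick, 510 to 550 mm above the work surface, along the robot's side of the work, between two upright posts (60 mm square, 0.94 m tall) that stand 0.29 m to either side of this point, at (0.31, 0.08) and (0.46, -0.49). A like rail lies 390 mm higher. Reach the work under it or over it.
- timer: Bench timer, white, 62 x 62 x 62 mm, loose; a bystander. Origin at the centre of its underside.
- loupe: Black magnifier loupe, 42 mm across, 40 mm tall, loose; a bystander. Origin at the centre of its underside.
- nut_plate: Small metal nut plate, 14 x 40 x 8 mm, loose; a bystander. Origin at the centre of its underside.
Things that resemble listed ones, but are neither listed nor needed, are in the scene too. Leave any blue look-alike of the part that bears flask_cap alone.

How it is judged:
On the way, in this order (a step that is already met when the one before it is completed fails the run):
1. the flask is lifted clear of its rest (height (world z) of flask_tip above 0.06 m and contact force between the fingers and flask above 1 N), for 0.1 s.
2. the nozzle is through the cradle's eye (z of flask_tip in the frame of eye below -0.005 m and horizontal distance between flask_tip and eye below 0.006 m), for 0.05 s.
At the end, for the whole second after the job is handed in: The flask presses the ring at least 14.5 of its 18 mm down (over 4 N), nozzle tip at least 20 mm below the top of the eye and within 6 mm of its axis, lean under 0.12 rad, fingers still on the flask; timer, loupe and nut plate within 20 mm of where they stood (value of joint ring above 0.0145 m and z of flask_tip in the frame of eye below -0.02 m and horizontal distance between flask_tip and eye below 0.006 m and angle between flask_cap's own z axis and vertical below 0.12 rad and contact force between flask and ring above 4 N and contact force between the fingers and flask above 3 N and distance of each of timer, loupe, nut_plate from where it was at the start of the episode below 0.02 m); the arm keeps its last pose, push and grip.
It fails at once if a bystander (timer, loupe or nut plate) is pushed away (distance of any of timer, loupe, nut_plate from where it was at the start of the episode above 0.02 m).
It also fails if it takes over 38 s, if anything falls off the work surface, if the arm or the gripper's body presses on something with over 40 N, if the wrist force passes 120 N, or if a joint passes its speed limit or range.

### The arm

A 7-joint arm with a two-finger parallel gripper is mounted at the origin on a cart in front of the work surface, level with it; the furniture and walls round the work are solid. World frame = base frame: x ahead of the robot, y to its left, z up, the work surface at z = 0. Lengths are in m, angles in rad, forces in N, time in s.
With the tool pointing down it reaches from about 0.425 to 0.925 m from the base axis. Payload 6.8 kg.
Tool frame: the origin (TCP) lies at the very end of the fingers, on their centre line; the grasp point (between the pads) lies 19 mm behind it; z points along the fingers, x is the direction in which the jaws open and shut, and the axes are right-handed (so a half turn about z gives the same grasp; the last joint's range is limited). The gripper opens to 85 mm and grips with 20 to 120 N. Pads are 22 mm wide; open, the fingers measure 114 mm over their backs; the gripper's body (76 mm by 85 mm) begins 54 mm behind the grasp point. The pads swing forward as they close: fully open they stand 13 mm farther back than shut.
Start: joints at [1.126, 0.477, 0.022, 1.555, -0.011, 1.109, -0.083], TCP at [0.223, -0.637, 0.231] pointing down, gripper open.
Joint ranges: [-2.96, 2.96], [-0.34, 2.1], [-1.41, 1.46], [0.24, 2.44], [-1.37, 4.51], [0.17, 1.92], [-2.96, 2.96]. Speed limits (rad/s): [2.39, 2.39, 3.14, 3.14, 3.14, 3.14, 3.14].

### API

Orientations are given as a unit quaternion [w, x, y, z].
In Python, from station import bot gives the robot as it stands.
- The arm moves only by the shell command python3 -m creep 'ROWS' [FORCE]. ROWS is JSON, a list that holds one entry, the list of rows, each a list of 7 numbers: the shift along the tool's x, y, z in cm, then the turn, a rotation vector about the tool's x, y, z in rad, then the opening, from 0 (shut) to 1 (fully open). In form: [[[dx, dy, dz, wx, wy, wz, claw], ...]]. A call has 1 to 10 rows; each row is the pose to reach, as a shift and turn from the pose commanded when the call began, along the tool's axes at that moment; what a row does not reach only later rows make up. A row lasts 1/8 s, in which the tool goes at most 62.5 mm and 10.7 degrees, less where a joint would pass 70% of its speed; a pose out of reach is approached as far as the arm can. A call with a gripper value outside its range is refused whole. The fingers move at their own pace and stop on an object; FORCE is the grip in N (left out, the last holds). Time passes only in rows, so rows that repeat a pose let the fingers close. It gives the time, the measured TCP pose, the force and the opening at its end, in the units of the state.
- bot.get_obs(): the state, without advancing time (a new reading comes with each control period).
- bot.read_camera(name): name is "side" or "top" or "wrist"; returns (picture, depth): 400x640x3 uint8, blue, green, red; 400x640 float32, m along the optical axis (not along the pixel's ray), 0 where there is no reading.
- bot.calibration(name): a dict with "mtx" (3x3 intrinsics, pixels), "dist_coeffs" ([k1, k2, p1, p2, k3] as OpenCV has them; the pictures are not rectified), "rvec" (rotation vector, rad) and "tvec" (3), from world to camera coordinates, as OpenCV has them. Camera axes: x right, y down, z forward; pixel columns grow to the right and rows downward; lengths in m; the calibration is good to about 2 mm. A picture is of the moment at which its call begins: read the wrist's pose just before it. calibration takes no time and is no camera call; for the wrist camera it gives the pose at the moment of the call.
- bot.hand_in(): hands the job in, once; it reports no verdict.
Trained networks look in the newest picture that a camera, given by its name, has taken for a name from the list of things; names that differ only in an ending like _2 or _b are one class to them, and where a whole thing is asked for, a point or a joint stands for the part that bears it (a point fixed in the world has none). Each returns a list of dicts, best first, with "p" (0 to 1); they miss things now and then, are a little off and sometimes report something else, mostly with a low value. They report only what shows in the picture. A call takes as long as a camera call. They do not tell look-alikes from the thing itself.
- bot.find_in(camera, label): "xy" ([column, row] in pixels, amid what is visible of it).
- bot.silhouettes(camera, label): "mask" (400x640 bool, what is visible of it) and "xy" ([column, row] in pixels, amid what is visible of it).
The state is a dict: "t": time; "q": joint angles; "joint_vel": joint speeds; "joint_torque": joint torques, N m; "eef_pos": TCP position; "tool_rot": TCP orientation; "contact_force": force on the tool from outside, world axes, zero at the start; "torque": the same for the moment, N m; "gripper_width": opening from 0.0 (shut) to 1.0 (fully open).
Only numpy, scipy, OpenCV 4.12 (cv2) and the standard library are available. Lean on these libraries where they do the work, as an engineer would, in place of code of your own. Each camera call takes 0.05 s, during which the arm holds its last target.

## Working session

There is one attempt and no reset: what is moved stays moved. The work goes in short steps, Python scripts to look and compute and a shell command to move; the robot and the scene stay as the last step left them, time stands still between calls to the robot, and variables do not carry over. Pictures are saved under pics/ and viewed, and the job is handed in when it is done.

```bash
ls; mkdir -p pics; cat > h.py <<'E'
import numpy as np,cv2
from station import bot
def ray(cal,uv):
    p=cv2.undistortPoints(np.array([[uv]],float),np.array(cal["mtx"],float),np.array(cal["dist_coeffs"],float))[0,0]
    R=cv2.Rodrigues(np.array(cal["rvec"],float))[0];t=np.array(cal["tvec"],float).ravel()
    return -R.T@t, R.T@np.array([p[0],p[1],1.0])
def atz(cal,uv,z):
    o,d=ray(cal,uv);return o+d*(z-o[2])/d[2]
def atd(cal,uv,dep):
    o,d=ray(cal,uv);return o+d*dep
def proj(cal,P):
    return cv2.projectPoints(np.array(P,float).reshape(-1,1,3),np.array(cal["rvec"],float),np.array(cal["tvec"],float),np.array(cal["mtx"],float),np.array(cal["dist_coeffs"],float))[0].reshape(-1,2)
def tri(c1,u1,c2,u2):
    o1,d1=ray(c1,u1);o2,d2=ray(c2,u2)
    A=np.stack([d1,-d2],1);s=np.linalg.lstsq(A,o2-o1,rcond=None)[0]
    a=o1+s[0]*d1;b=o2+s[1]*d2
    return (a+b)/2,np.linalg.norm(a-b)
E
python3 - <<'E'
from h import *
for c in ["side","top"]:
    im,d=bot.read_camera(c);cv2.imwrite(f"pics/{c}0.png",im);np.save(f"{c}0.npy",d)
    cal=bot.calibration(c)
    for l in ["flask_cap","flask_tip","rest","eye","ring_top","timer","loupe","nut_plate"]:
        for r in bot.find_in(c,l)[:3]:
            u=r["xy"];dd=d[int(u[1]),int(u[0])]
            print(c,l,np.round(u),round(r["p"],2),np.round(atd(cal,u,dd),3))
print(bot.get_obs())
E
```

```text
pics
side flask_cap [323. 269.] 0.69 [ 0.492 -0.021  0.078]
side flask_cap [295. 205.] 0.64 [ 0.544 -0.162  0.096]
side flask_tip [300. 208.] 0.92 [ 0.533 -0.159  0.09 ]
side flask_tip [322. 267.] 0.57 [ 0.493 -0.025  0.08 ]
side flask_tip [331. 318.] 0.51 [0.481 0.062 0.058]
side rest [299. 231.] 0.58 [ 0.537 -0.143  0.039]
side eye [306. 170.] 0.61 [ 0.521 -0.306  0.061]
side ring_top [302. 160.] 0.54 [ 0.533 -0.385  0.023]
side timer [330. 317.] 0.61 [0.482 0.062 0.059]
side loupe [363. 309.] 0.78 [0.422 0.033 0.034]
side nut_plate [266. 154.] 0.65 [ 0.627 -0.427  0.007]
top flask_cap [257. 200.] 0.89 [ 0.509 -0.013  0.049]
top flask_cap [320. 189.] 0.71 [ 0.531 -0.169  0.136]
top flask_tip [318. 190.] 0.89 [ 0.529 -0.165  0.135]
top flask_tip [262. 197.] 0.86 [ 0.517 -0.023  0.052]
top flask_tip [388. 196.] 0.48 [ 0.528 -0.338  0.035]
top rest [324. 201.] 0.59 [ 0.511 -0.177  0.052]
top eye [391. 197.] 0.58 [ 0.528 -0.348  0.011]
top ring_top [400. 190.] 0.48 [ 0.546 -0.372  0.008]
top timer [241. 215.] 0.91 [0.471 0.025 0.063]
top timer [327. 199.] 0.72 [ 0.515 -0.186  0.052]
top loupe [241. 235.] 0.57 [0.422 0.028 0.04 ]
top nut_plate [423. 161.] 0.6 [ 0.623 -0.43   0.009]
{'t': 0.9, 'q': array([ 1.12591886,  0.47698072,  0.02239301,  1.55544341, -0.01155483,
        1.10927007, -0.08309815]), 'joint_vel': array([-0.00204658,  0.00167438, -0.00160642,  0.00034655,  0.00166287,
       -0.0012182 ,  0.00263522]), 'joint_torque': array([-2.20763133e-05, -5.96320295e+01,  1.60553545e+00, -2.81548458e+01,
        1.22658536e-02,  1.56407317e-03, -1.34672194e-05]), 'eef_pos': array([ 0.22307708, -0.63707536,  0.23130233]), 'tool_rot': array([-2.15665169e-05,  8.15601474e-01, -5.78614063e-01,  2.84246297e-05]), 'contact_force': array([-0.35096882,  0.20425684, -0.31677708]), 'torque': array([0.02054238, 0.03399451, 0.0799362 ]), 'gripper_width': 1.003115931739301}
```

View pics/side0.png

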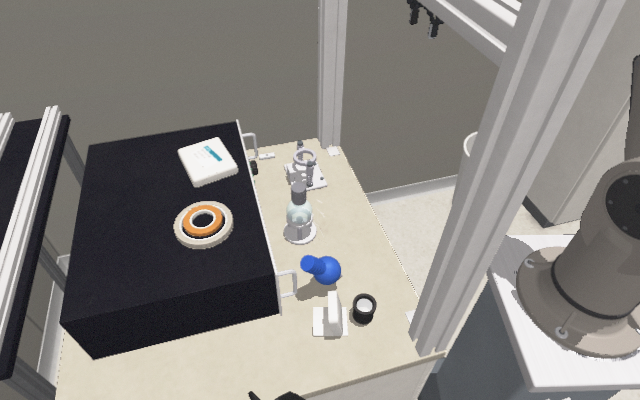

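View pics/top0.png

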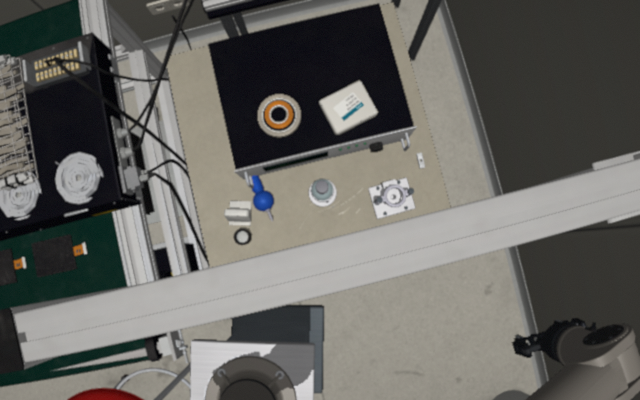

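```bash
python3 - <<'E'
from h import *
a=cv2.imread("pics/side0.png")[120:345,220:420];b=cv2.imread("pics/top0.png")[140:250,220:450]
cv2.imwrite("pics/side0z.png",cv2.resize(a,None,fx=2.6,fy=2.6,interpolation=cv2.INTER_CUBIC));cv2.imwrite("pics/top0z.png",cv2.resize(b,None,fx=3.4,fy=3.4,interpolation=cv2.INTER_CUBIC))
E
```

```text
(no output)
```

View pics/side0z.png

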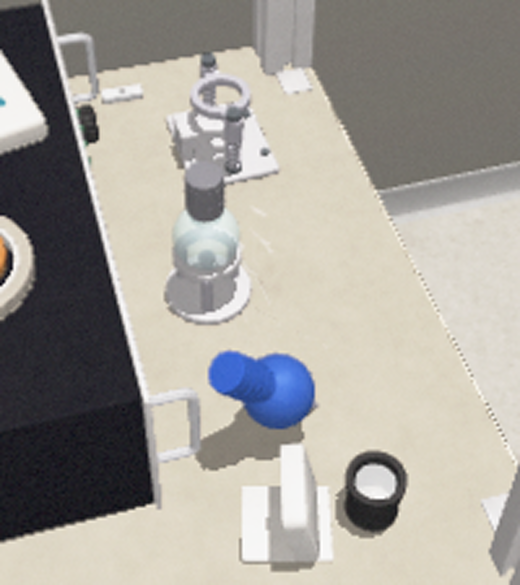

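View pics/top0z.png

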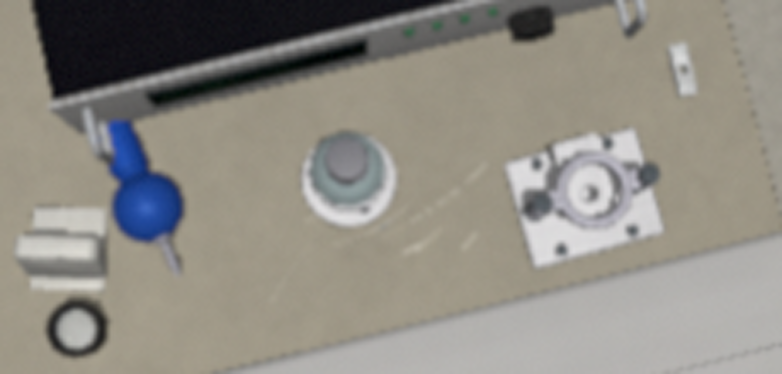

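```bash
python3 - <<'E'
from h import *
im,d=bot.read_camera("wrist");cv2.imwrite("pics/wrist0.png",im)
cal=bot.calibration("wrist");R=cv2.Rodrigues(np.array(cal["rvec"]))[0];print("wristcam",-R.T@np.array(cal["tvec"]).ravel(),R[2],cal["mtx"])
for c in ["top","side"]:
    cal=bot.calibration(c);R=cv2.Rodrigues(np.array(cal["rvec"]))[0];print(c,-R.T@np.array(cal["tvec"]).ravel(),R[2])
d=np.load("top0.npy");cal=bot.calibration("top")
for (u,v) in [(522,348),(540,340),(560,340),(575,335),(590,340),(600,335),(620,340),(615,375),(590,360),(560,385),(540,395),(250,385),(250,345),(320,280),(630,395),(150,308),(500,217),(320,90)]:
    print((u,v),np.round(atd(cal,(u,v),d[v,u]),3))
d=np.load("side0.npy");cal=bot.calibration("side")
for (u,v) in [(430,25),(620,230),(560,295),(635,130),(180,160),(250,160),(620,205)]:
    print((u,v),np.round(atd(cal,(u,v),d[v,u]),3))
E
```

```text
wristcam [ 0.29270848 -0.61419346  0.37416555] [-0.2747094  -0.09522755 -0.95680012] [[279.69415496   0.         320.06530328]
 [  0.         279.69415496 201.30695349]
 [  0.           0.           1.        ]]
top [ 0.39847896 -0.18870622  1.32027341] [ 0.09213377  0.00130304 -0.99574579]
side [0.51589194 0.39902799 0.69524423] [-0.01681826 -0.70623022 -0.70778246]
(522, 348) [ 0.207 -0.569  0.339]
(540, 340) [ 0.223 -0.604  0.343]
(560, 340) [ 0.239 -0.601  0.438]
(575, 335) [ 0.253 -0.613  0.473]
(590, 340) [ 0.259 -0.595  0.559]
(600, 335) [ 0.266 -0.612  0.559]
(620, 340) [ 0.265 -0.621  0.604]
(615, 375) [ 0.218 -0.604  0.623]
(590, 360) [ 0.24  -0.567  0.613]
(560, 385) [ 0.212 -0.511  0.635]
(540, 395) [ 0.201 -0.48   0.642]
(250, 385) [ 0.068 -0.012  0.101]
(250, 345) [ 0.143  0.004 -0.   ]
(320, 280) [ 0.374 -0.184  0.94 ]
(630, 395) [ 0.183 -0.637  0.613]
(150, 308) [ 0.348 -0.054  0.93 ]
(500, 217) [ 0.423 -0.321  0.931]
(320, 90) [ 0.765 -0.164  0.142]
(430, 25) [ 0.216 -0.588  0.278]
(620, 230) [0.063 0.029 0.239]
(560, 295) [0.066 0.021 0.048]
(635, 130) [ 0.058 -0.055  0.357]
(180, 160) [ 0.78  -0.247  0.144]
(250, 160) [ 0.667 -0.414 -0.   ]
(620, 205) [0.071 0.01  0.273]
```

View pics/wrist0.png

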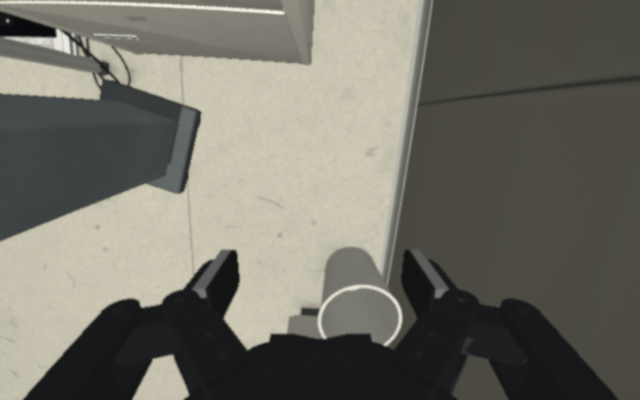

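```bash
cat >> h.py <<'E'
from scipy.spatial.transform import Rotation as Ro
def Rt(L,a):
    z=np.array([np.sin(L)*np.cos(a),np.sin(L)*np.sin(a),-np.cos(L)])
    y=-np.array([np.cos(L)*np.cos(a),np.cos(L)*np.sin(a),np.sin(L)])
    return np.stack([np.cross(y,z),y,z],1)
def cur():
    o=bot.get_obs();w,x,y,z=o["tool_rot"];return np.array(o["eef_pos"]),Ro.from_quat([x,y,z,w]).as_matrix(),o
def row(P,L,a):
    p,R,o=cur();print("shift cm",np.round(R.T@(np.array(P)-p)*100,2),"turn",np.round(Ro.from_matrix(R.T@Rt(L,a)).as_rotvec(),3))
def st():
    p,R,o=cur();z=R[:,2];print("t",round(o["t"],2),"tcp",np.round(p,4),"L",round(np.arccos(-z[2]),3),"az",round(np.arctan2(z[1],z[0]),3),"q",np.round(o["q"],3),"F",np.round(o["contact_force"],1),"w",round(o["gripper_width"],3))
E
python3 - <<'E'
from h import *
st();row([.33,-.42,.25],.4,-.5)
ct=bot.calibration("top");cs=bot.calibration("side")
print(atz(ct,(322.1,185.6),.137),atz(ct,(393.5,195.9),.068),atz(ct,(394.1,196.7),.038),atz(ct,(394.3,195.6),.078))
print(proj(cs,[[.53,-.17,.137],[.53,-.345,.068]]))
E
```

```text
t 0.95 tcp [ 0.2231 -0.6371  0.2313] L 0.0 az -1.081 q [ 1.126  0.477  0.022  1.555 -0.012  1.109 -0.083] F [ 0.1  0.1 -0.5] w 1.001
shift cm [-16.96 -17.27  -1.87] turn [0.376 0.167 0.825]
[ 0.53850569 -0.17328222  0.137     ] [ 0.5248434  -0.34728787  0.068     ] [ 0.5258895  -0.35261114  0.038     ] [ 0.52460378 -0.34796567  0.078     ]
[[301.46907602 187.47992877]
 [302.46159013 156.38669539]]
```

```bash
python3 -m creep '[[[-4,-4,-0.5,0.09,0.04,0.2,1],[-9,-9,-1,0.19,0.08,0.41,1],[-13,-13,-1.5,0.28,0.125,0.62,1],[-17,-17.3,-1.9,0.376,0.167,0.825,1],[-17,-17.3,-1.9,0.376,0.167,0.825,1],[-17,-17.3,-1.9,0.376,0.167,0.825,1]]]'; python3 - <<'E'
from h import *
st();row([.42,-.28,.24],.8,-.35)
E
```

```text
t: 1.7
eef_pos: [0.3295, -0.4182, 0.2503]
tool_rot: [0.101, -0.501, 0.842, -0.17]
contact_force: [-0.5, 0.2, -0.2]
gripper_width: 0.999
t 1.7 tcp [ 0.3295 -0.4182  0.2503] L 0.399 az -0.498 q [ 0.896  0.058 -0.023  2.137 -0.257  0.588 -1.006] F [-0.5  0.2 -0.2] w 0.999
shift cm [-16.46  -0.85   1.47] turn [ 0.4   -0.084 -0.122]
```

```bash
cat > kin.py <<'E'
import numpy as np
from scipy.optimize import least_squares
def Ry(a):c,s=np.cos(a),np.sin(a);return np.array([[c,0,s],[0,1,0],[-s,0,c]])
def Rz(a):c,s=np.cos(a),np.sin(a);return np.array([[c,-s,0],[s,c,0],[0,0,1]])
def fk(q,p):
    off,D,a,b,T,e,s3,s5=p
    R=Rz(q[0]+off)@Ry(q[1])@Rz(s3*q[2]); x=np.array([0,0,D])
    el=x+R@[0,0,a]; x1=el+R@[e,0,0]
    R=R@Ry(q[3]); x2=x1+R@[-e,0,b]
    R=R@Rz(s5*q[4])@Ry(q[5]); return el,x2,x2+R@[0,0,T],R[:,2]
E
python3 - <<'E'
from kin import *
d=[([1.12591886,0.47698072,0.02239301,1.55544341,-0.01155483,1.10927007],[.22307708,-.63707536,.23130233]),]
from h import cur
p,R,o=cur();d.append((o["q"],p));zs=[[0,0,-1],R[:,2]]
for s3 in(1,-1):
  for s5 in (1,-1):
    def f(v,ee=None):
      P=[*v[:5],v[5],s3,s5];r=[]
      for (q,x),z in zip(d,zs):
        _,_,t,zz=fk(q,P);r+=list(t-x)+list(zz-np.array(z))
      return np.array(r+[1e-3*(v[5]),1e-3*(v[1]-.34)])
    s=least_squares(f,[-2.36,.34,.45,.5,.33,0]);print(s3,s5,s.x.round(4),s.cost,f(s.x).round(4))
E
```

```text
1 1 [-2.068  -0.7273 -0.2982  0.1101 -1.0421  0.5126] 0.100326253927026 [ 1.676e-01  1.234e-01 -6.800e-03 -0.000e+00 -1.000e-04  0.000e+00
 -5.400e-03  1.300e-03  6.800e-03 -3.407e-01 -2.028e-01  0.000e+00
  5.000e-04 -1.100e-03]
1 -1 [-2.242   1.0622  1.4672  0.7329  1.5964 -0.4944] 0.025802226491698565 [ 0.1056  0.0523 -0.0039  0.0184  0.0094  0.0002 -0.0148 -0.0011  0.0039
 -0.1317 -0.1404 -0.0004 -0.0005  0.0007]
-1 1 [-2.0279 -0.2637 -0.101   0.29   -0.582   0.3194] 0.09119617561567517 [ 1.722e-01  1.345e-01  7.300e-03 -1.640e-02 -1.250e-02  2.000e-04
 -2.300e-02 -1.530e-02 -7.300e-03 -3.054e-01 -2.002e-01 -4.000e-04
  3.000e-04 -6.000e-04]
-1 -1 [-2.2104  1.0176  1.2805  0.7312  1.4073 -0.4307] 0.017426320821786186 [ 8.310e-02  4.330e-02  3.100e-03  1.000e-04  0.000e+00  0.000e+00
 -1.600e-03 -2.000e-03 -3.100e-03 -1.049e-01 -1.226e-01  0.000e+00
 -4.000e-04  7.000e-04]
```

```bash
sed -i 's/Rz(q\[0\]+off)/Rz(off-q[0])/' kin.py; cat > fit.py <<'E'
from kin import *
d=[([1.12591886,0.47698072,0.02239301,1.55544341,-0.01155483,1.10927007],[.22307708,-.63707536,.23130233]),]
from h import cur
p,R,o=cur();d.append((o["q"],p));zs=[[0,0,-1],R[:,2]]
import os,pickle
if os.path.exists("more.pkl"):
    for a in pickle.load(open("more.pkl","rb")): d.append((a[0],a[1]));zs.append(a[2])
for s3 in(1,-1):
  for s5 in (1,-1):
    def f(v,ee=None):
      P=[*v[:5],v[5],s3,s5];r=[]
      for (q,x),z in zip(d,zs):
        _,_,t,zz=fk(q,P);r+=list(t-x)+list(zz-np.array(z))
      return np.array(r+[1e-2*(v[5]),1e-3*(v[1]-.34)])
    s=least_squares(f,[-.1,.34,.45,.5,.33,0]);print(s3,s5,s.x.round(4),s.cost,f(s.x).round(4))
E
python3 fit.py
```

```text
1 1 [0.0998 0.2729 0.5493 0.4412 0.3421 0.0093] 0.046227263257186776 [ 1.273e-01  7.810e-02 -4.900e-03 -0.000e+00 -1.000e-04  0.000e+00
 -4.000e-03 -5.000e-04  4.900e-03 -1.982e-01 -1.755e-01  0.000e+00
  1.000e-04 -1.000e-04]
1 -1 [-0.0845  0.2839  0.5708  0.4734  0.3465 -0.0083] 0.0021676854908909667 [ 0.0312  0.012  -0.0011  0.0192  0.0076  0.0002 -0.0038 -0.0018  0.0011
 -0.029  -0.0439 -0.0004 -0.0001 -0.0001]
-1 1 [ 0.1454  0.6619  0.7957  0.5919  0.7907 -0.1804] 0.036901890737074845 [ 0.1198  0.0793  0.0048 -0.0173 -0.0112  0.0002 -0.0102 -0.0149 -0.0048
 -0.1643 -0.1592 -0.0004 -0.0018  0.0003]
-1 -1 [-0.0684  0.1583  0.4316  0.4374  0.1429  0.0637] 0.00047480522255325113 [ 0.0145  0.0056  0.0005  0.0001 -0.      0.     -0.0001 -0.0004 -0.0005
 -0.0135 -0.0229  0.      0.0006 -0.0002]
```

```bash
python3 - <<'E'
from h import *
import pickle
p,R,o=cur();pickle.dump([(o["q"],p,R[:,2])],open("more.pkl","wb"))
row([.43,-.30,.22],.65,-.45)
E
```

```text
shift cm [-15.19  -1.76   4.03] turn [ 0.251 -0.024 -0.041]
```

```bash
python3 -m creep '[[[-4,-0.4,1,0.06,0,-0.01,1],[-9,-1,2.3,0.15,-0.01,-0.02,1],[-15.2,-1.8,4,0.251,-0.024,-0.041,1],[-15.2,-1.8,4,0.251,-0.024,-0.041,1],[-15.2,-1.8,4,0.251,-0.024,-0.041,1]]]'; sed -i 's/off,D,a,b,T,e,s3,s5=p/off,D,a,b,T,e,s3,s5,h,fw=p/; s/x=np.array(\[0,0,D\])/x=np.array([0,0,D])+Rz(off-q[0])@[fw,h,0]/' kin.py
python3 - <<'E'
s=open('fit.py').read()
s=s.replace("v[5],s3,s5]","v[5],s3,s5,v[6],v[7]]").replace(".33,0])",".33,0,.05,0])").replace("1e-2*(v[5])","1e-3*v[5],1e-3*v[6],1e-3*v[7]")
open('fit.py','w').write(s)
E
python3 -c "
from h import *
st()"; python3 fit.py
```

```text
t: 2.33
eef_pos: [0.4299, -0.305, 0.234]
tool_rot: [0.168, -0.506, 0.804, -0.263]
contact_force: [0.1, -0.4, 0.4]
gripper_width: 0.998
t 2.33 tcp [ 0.4299 -0.305   0.234 ] L 0.634 az -0.441 q [ 0.794  0.006 -0.26   2.342 -0.324  0.171 -1.182] F [ 0.1 -0.4  0.4] w 0.998
1 1 [ 0.7274 -0.3668 -0.3191 -0.6142 -0.5734  0.0582 -0.474   1.0646] 0.0022682988989463867 [-0.0008  0.0157 -0.0093  0.     -0.0001  0.     -0.0324  0.0091  0.0137
  0.0052  0.0112  0.      0.0356 -0.0274 -0.0044 -0.0134 -0.0227  0.
  0.0001 -0.0005  0.0011 -0.0007]
1 -1 [ 0.3754  0.2288  0.2774 -0.1914  0.1795 -0.3233 -0.2685  1.0753] 0.014587987912825267 [ 2.740e-02  2.580e-02  8.600e-03  1.380e-02  1.530e-02  2.000e-04
 -1.300e-03 -6.700e-03  3.320e-02 -4.340e-02 -7.620e-02 -2.000e-04
 -1.890e-02 -2.490e-02 -4.180e-02  4.050e-02  1.185e-01 -4.000e-04
 -3.000e-04 -3.000e-04  1.100e-03 -1.000e-04]
-1 1 [ 0.3356  0.0255  0.2185  0.2951 -0.0337  0.2253 -0.2361 -0.0617] 0.019640296053625612 [ 2.590e-02  3.470e-02 -1.110e-02 -1.490e-02 -1.420e-02  2.000e-04
 -2.560e-02  8.400e-03 -1.050e-02  3.200e-02  8.450e-02 -2.000e-04
  7.300e-03 -5.070e-02  2.160e-02 -1.023e-01 -1.195e-01 -4.000e-04
  2.000e-04 -2.000e-04 -1.000e-04 -3.000e-04]
-1 -1 [-1.000e-04  3.047e-01  5.410e-01  4.742e-01  3.416e-01 -4.000e-03
 -6.300e-02  3.100e-03] 8.294178952783546e-06 [-0.001   0.     -0.0006  0.0001  0.      0.     -0.0018  0.0013  0.0011
 -0.     -0.0001  0.      0.0026 -0.0013 -0.0006 -0.     -0.0001  0.
 -0.     -0.0001  0.     -0.    ]
```

```bash
cat > plan.py <<'E'
from kin import *
from h import Rt
P=[0,.3047,.541,.4742,.3416,-.004,-1,-1,-.063,.0031]
lo=np.array([-2.96,-.34,-1.41,.24,-1.37,.17]);hi=np.array([2.96,2.1,1.46,2.44,4.51,1.92])
n=np.array([.967,.2545,0]);t=np.array([.2545,-.967,0])
def clr(q):
    el,w,tc,z=fk(q,P);sh=np.array([0,0,P[1]])
    m=9
    for A,B in((sh,el),(el,w),(w,w+(tc-w)*.8)):
        for k in np.linspace(0,1,40):
            X=A+k*(B-A);u,s,h=X@n,X@t,X[2]
            dx=max(abs(u-.32)-.02,0);dz=max(abs(h-.53)-.02,0);dz2=max(abs(h-.92)-.02,0)
            m=min(m,np.hypot(dx,dz),np.hypot(dx,dz2))
            for sp in(.591,.002):
                m=min(m,np.hypot(max(abs(u-.32)-.03,0),max(abs(s-sp)-.03,0)))
    return m
def ik(pos,L,a,q3,q0):
    z=Rt(L,a)[:,2]
    def f(v):
        q=np.array([v[0],v[1],q3,v[2],v[3],v[4]]);_,_,x,zz=fk(q,P);return np.r_[(x-pos)*10,zz-z]
    idx=[0,1,3,4,5]
    s=least_squares(f,np.clip(np.array(q0)[idx],lo[idx]+.01,hi[idx]-.01),bounds=(lo[idx],hi[idx]))
    v=s.x;return np.array([v[0],v[1],q3,v[2],v[3],v[4]]),np.sqrt(2*s.cost)
E
cat > scan.py <<'E'
from plan import *
q0=[.6,.1,-.2,2.2,-.2,.4]
print(clr([0.794,0.006,-0.26,2.342,-0.324,0.171]))
for name,g in(("rest",[.538,-.173,.118]),("cradle",[.525,-.348,.117]),("cradle hi",[.525,-.348,.19])):
  for L in(.0,.2,.4,.6,.8):
    for a in((-.7,-.3,.1) if L else (0,)):
      pos=np.array(g)+.019*Rt(L,a)[:,2];out=[]
      for q3 in np.linspace(-1.2,1.2,9):
        q,e=ik(pos,L,a,q3,q0)
        if e<5e-3: out.append((round(clr(q),3),round(q3,2)))
      print(name,L,a,sorted(out)[::-1][:4])
E
python3 scan.py
```

```text
0.10290816047629811
rest 0.0 0 [(np.float64(0.046), np.float64(0.3)), (np.float64(0.044), np.float64(0.6)), (np.float64(0.036), np.float64(0.0)), (np.float64(0.029), np.float64(1.2))]
rest 0.2 -0.7 [(np.float64(0.027), np.float64(0.6)), (np.float64(0.02), np.float64(0.3)), (np.float64(0.012), np.float64(0.0)), (np.float64(0.005), np.float64(-0.3))]
rest 0.2 -0.3 [(np.float64(0.016), np.float64(0.6)), (np.float64(0.009), np.float64(0.3)), (np.float64(0.008), np.float64(0.9)), (np.float64(0.001), np.float64(0.0))]
rest 0.2 0.1 [(np.float64(0.012), np.float64(0.9)), (np.float64(0.011), np.float64(0.6)), (np.float64(0.008), np.float64(-1.2)), (np.float64(0.003), np.float64(0.3))]
rest 0.4 -0.7 [(np.float64(0.01), np.float64(-1.2)), (np.float64(0.003), np.float64(0.9)), (np.float64(0.0), np.float64(1.2)), (np.float64(0.0), np.float64(0.6))]
rest 0.4 -0.3 [(np.float64(0.031), np.float64(-1.2)), (np.float64(0.012), np.float64(-0.9)), (np.float64(0.002), np.float64(-0.6)), (np.float64(0.0), np.float64(1.2))]
rest 0.4 0.1 [(np.float64(0.046), np.float64(-1.2)), (np.float64(0.028), np.float64(
[... 4370 characters left out ...]
, (np.float64(0.057), np.float64(0.0)), (np.float64(0.055), np.float64(0.3))]
cradle hi 0.6 0.1 [(np.float64(0.081), np.float64(-0.6)), (np.float64(0.081), np.float64(-0.9)), (np.float64(0.081), np.float64(-1.2)), (np.float64(0.08), np.float64(-0.3))]
cradle hi 0.8 -0.7 [(np.float64(0.082), np.float64(-1.2)), (np.float64(0.072), np.float64(-0.9)), (np.float64(0.064), np.float64(-0.6)), (np.float64(0.059), np.float64(-0.3))]
cradle hi 0.8 -0.3 [(np.float64(0.116), np.float64(-0.6)), (np.float64(0.116), np.float64(-0.9)), (np.float64(0.116), np.float64(-1.2))]
cradle hi 0.8 0.1 [(np.float64(0.101), np.float64(-0.6)), (np.float64(0.101), np.float64(-0.9)), (np.float64(0.101), np.float64(-1.2))]
```

```bash
sed -i 's/for L in(.*/for L in(.7,.8,.9,1.0):/; s/(-.7,-.3,.1) if L/(-.5,-.3,-.1) if L/; s/q3,2)))/q3,2),q.round(2).tolist()[3:]))/; s/-.348,.19\]/-.348,.215]/; s/("cradle",/("rest hi",[.538,-.173,.2]),("cradle",/; s/\[:4\]/[:6]/' scan.py; python3 scan.py | sed 's/np.float64//g'
```

```text
0.10290816047629811
rest 0.7 -0.5 [((0.075), (-1.2), [2.3, 1.99, 0.99]), ((0.052), (-0.9), [2.32, 2.01, 0.75]), ((0.039), (-0.6), [2.35, 2.07, 0.59]), ((0.03), (-0.3), [2.38, 2.17, 0.49]), ((0.023), (0.0), [2.41, 2.32, 0.41])]
rest 0.7 -0.3 [((0.098), (-1.2), [2.31, 2.08, 0.8]), ((0.077), (-0.9), [2.33, 2.19, 0.58]), ((0.063), (-0.6), [2.36, 2.37, 0.45]), ((0.053), (-0.3), [2.39, 2.59, 0.39]), ((0.045), (0.0), [2.43, 2.84, 0.36])]
rest 0.7 -0.1 [((0.116), (-1.2), [2.29, 2.12, 0.6]), ((0.096), (-0.9), [2.31, 2.39, 0.4]), ((0.081), (-0.6), [2.34, 2.77, 0.32])]
rest 0.8 -0.5 [((0.095), (-1.2), [2.35, 2.15, 1.12]), ((0.067), (-0.9), [2.37, 2.18, 0.89]), ((0.051), (-0.6), [2.4, 2.24, 0.75]), ((0.041), (-0.3), [2.43, 2.33, 0.65])]
rest 0.8 -0.3 [((0.123), (-1.2), [2.37, 2.28, 0.91]), ((0.096), (-0.9), [2.39, 2.41, 0.72]), ((0.079), (-0.6), [2.41, 2.57, 0.62])]
rest 0.8 -0.1 [((0.146), (-1.2), [2.35, 2.38, 0.68]), ((0.12), (-0.9), [2.37, 2.67, 0.53]), ((0.102), (-0.6), [2.4, 2.96, 0.49])]
rest 0.9 -0.5 [((0.099), (-1.2), [2.4, 2.29, 1.29]), ((0.077), (-0.9), [2.42, 2.31, 1.07])]
rest 0.9 -0
[... 4274 characters left out ...]
9), [2.26, 2.46, 0.46]), ((0.104), (-0.6), [2.29, 2.69, 0.4]), ((0.1), (-0.3), [2.32, 2.9, 0.38])]
cradle hi 0.9 -0.3 [((0.117), (-0.6), [2.26, 3.39, 0.3]), ((0.117), (-0.9), [2.23, 2.94, 0.28]), ((0.117), (-1.2), [2.21, 2.38, 0.38])]
cradle hi 0.9 -0.1 [((0.109), (-0.9), [2.17, 3.95, 0.17])]
cradle hi 1.0 -0.5 [((0.126), (-0.9), [2.31, 2.67, 0.62]), ((0.126), (-1.2), [2.29, 2.48, 0.74]), ((0.125), (-0.6), [2.34, 2.83, 0.58]), ((0.118), (-0.3), [2.37, 2.97, 0.57])]
cradle hi 1.0 -0.3 [((0.118), (-0.6), [2.3, 3.38, 0.48]), ((0.118), (-0.9), [2.28, 3.11, 0.44]), ((0.118), (-1.2), [2.26, 2.68, 0.48])]
cradle hi 1.0 -0.1 [((0.11), (-0.9), [2.21, 3.8, 0.31]), ((0.11), (-1.2), [2.19, 2.93, 0.22])]
```

```bash
python3 fit.py | tail -3; cat >> plan.py <<'E'
def Rfull(q):
    return Rz(-q[0])@Ry(q[1])@Rz(-q[2])@Ry(q[3])@Rz(-q[4])@Ry(q[5])
def q7for(q,R):  # returns angle of Rz after q6
    M=Rfull(q).T@R;return np.arctan2(M[1,0],M[0,0])
E
python3 - <<'E'
from plan import *
from h import cur
p,R,o=cur();print("q7 now",o["q"][6],q7for(o["q"],R), clr(o["q"]))
q0=np.array([1.12591886,0.47698072,0.02239301,1.55544341,-0.01155483,1.10927007])
from scipy.spatial.transform import Rotation as Ro
print("q7 start -.083",q7for(q0,Ro.from_quat([0.8156,-.5786,0,0]).as_matrix()))
cap=np.array([.538,-.173,.118])
for L,a,q3 in((.85,-.3,-.7),(.85,-.4,-.7),(.85,-.3,-.4),(.85,-.3,-1.)):
  for nm,c in (("pre",cap+[0,0,0]-.07*Rt(L,a)[:,2]),("g",cap),("lift",cap+[0,0,.09]),("crh",[.525,-.348,.215]),("cr",[.525,-.348,.117])):
    q,e=ik(np.array(c)+.019*Rt(L,a)[:,2],L,a,q3,[.6,.1,-.2,2.2,2.3,.5])
    print(L,a,nm,q.round(3),round(e,4),"q7",q7for(q,Rt(L,a)).round(2),"clr",round(clr(q),3))
E
```

```text
-6.300e-02  3.100e-03] 8.294178952783546e-06 [-0.001   0.     -0.0006  0.0001  0.      0.     -0.0018  0.0013  0.0011
 -0.     -0.0001  0.      0.0026 -0.0013 -0.0006 -0.     -0.0001  0.
 -0.     -0.0001  0.     -0.    ]
q7 now -1.1820937901814839 -1.9594988634083097 0.10286219705557867
q7 start -.083 -3.058515742002719
0.85 -0.3 pre [ 0.768  0.294 -0.7    2.44   2.331  0.386] 0.1243 q7 0.83 clr 0.091
0.85 -0.3 g [ 0.74   0.569 -0.7    2.43   2.587  0.735] 0.0 q7 0.98 clr 0.091
0.85 -0.3 lift [ 0.773  0.285 -0.7    2.389  2.436  0.431] 0.0 q7 0.91 clr 0.071
0.85 -0.3 crh [ 1.209  0.394 -0.7    2.218  3.217  0.201] 0.0 q7 1.3 clr 0.117
0.85 -0.3 cr [ 1.188  0.642 -0.7    2.257  3.017  0.441] 0.0 q7 0.97 clr 0.117
0.85 -0.4 pre [ 0.647  0.303 -0.7    2.44   2.07   0.524] 0.1167 q7 0.75 clr 0.075
0.85 -0.4 g [ 0.666  0.571 -0.7    2.427  2.43   0.807] 0.0 q7 0.98 clr 0.076
0.85 -0.4 lift [ 0.698  0.288 -0.7    2.385  2.214  0.517] 0.0 q7 0.82 clr 0.06
0.85 -0.4 crh [ 1.153  0.381 -0.7    2.237  2.772  0.259] 0.0 q7 0.97 clr 0.106
0.85 -0.4 cr [ 1.132  0.634 -0.7    2.277  2.82   0.523] 0.0 q7 0.91 clr 0.12
0.85 -0.3 pre [ 0.496  0.218 -0.4    2.44   2.353  0.262] 0.1694 q7 0.9 clr 0.076
0.85 -0.3 g [ 0.481  0.461 -0.4    2.44   2.693  0.605] 0.0386 q7 1.19 clr 0.071
0.85 -0.3 lift [ 0.494  0.22  -0.4    2.421  2.579  0.389] 0.0 q7 1.11 clr 0.069
0.85 -0.3 crh [ 0.951  0.319 -0.4    2.25   3.636  0.25 ] 0.0 q7 1.78 clr 0.115
0.85 -0.3 cr [ 0.939  0.547 -0.4    2.289  3.315  0.47 ] 0.0 q7 1.38 clr 0.117
0.85 -0.3 pre [ 1.026  0.427 -1.     2.44   2.265  0.543] 0.0864 q7 0.68 clr 0.106
0.85 -0.3 g [ 0.986  0.734 -1.     2.404  2.45   0.848] 0.0 q7 0.68 clr 0.114
0.85 -0.3 lift [ 1.034  0.4   -1.     2.362  2.28   0.519] 0.0 q7 0.67 clr 0.076
0.85 -0.3 crh [ 1.443  0.526 -1.     2.193  2.514  0.234] 0.0 q7 0.49 clr 0.117
0.85 -0.3 cr [ 1.414  0.813 -1.     2.232  2.634  0.495] 0.0 q7 0.44 clr 0.117
```

```bash
cat >> plan.py <<'E'
def Rq(q): return Rfull(q)@Rz(-q[6]-np.pi)
def Rt2(L,a): return Rt(L,a)@np.diag([-1,-1,1.])
def full(q6v,R):
    a=q7for(q6v,R); q7=(-a-np.pi+np.pi)%(2*np.pi)-np.pi
    return np.r_[q6v,q7]
E
cat > path.py <<'E'
from plan import *
from h import cur
from scipy.spatial.transform import Rotation as Ro
p,R,o=cur();qc=np.array(o["q"])
cap=np.array([.538,-.173,.118])
L,a,q3=.85,-.2,-.7
q,e=ik(cap+[0,0,.05]+.019*Rt(L,a)[:,2],L,a,q3,[.6,.1,-.2,2.2,2.3,.5])
qt=full(q,Rt2(L,a));print("target",qt.round(3),e,clr(qt),"cur",qc.round(3))
N=18
for i in range(1,N+1):
    s=i/N; qq=qc+(qt-qc)*s; qq[5]+=.22*np.sin(np.pi*min(1,s*1.0))**.7
    el,w,tc,z=fk(qq,P);RR=Rq(qq)
    print(i,"q5,6",qq[4:6].round(2),"clr",round(clr(qq),3),"tcp",tc.round(3),"wz",w.round(2),"L",round(np.arccos(-z[2]),2),"az",round(np.arctan2(z[1],z[0]),2),"| row",(R.T@(tc-p)*100).round(1),Ro.from_matrix(R.T@RR).as_rotvec().round(3))
E
python3 path.py
```

```text
target [ 0.829  0.409 -0.7    2.408  2.728  0.494 -1.024] 2.442751348599366e-10 0.09509395770557802 cur [ 0.794  0.006 -0.26   2.342 -0.324  0.171 -1.182]
1 q5,6 [-0.15  0.25] clr 0.105 tcp [ 0.406 -0.283  0.206] wz [ 0.25 -0.21  0.5 ] L 0.52 az -0.42 | row [-1.   4.2  0.4] [-0.113 -0.02  -0.189]
2 q5,6 [0.01 0.31] clr 0.105 tcp [ 0.384 -0.274  0.184] wz [ 0.26 -0.21  0.49] L 0.43 az -0.47 | row [-0.8  7.4  0.8] [-0.2   -0.025 -0.377]
3 q5,6 [0.18 0.36] clr 0.102 tcp [ 0.363 -0.272  0.166] wz [ 0.26 -0.2   0.49] L 0.37 az -0.59 | row [-0.  10.   1.1] [-0.278 -0.024 -0.565]
4 q5,6 [0.35 0.4 ] clr 0.099 tcp [ 0.345 -0.277  0.154] wz [ 0.27 -0.2   0.48] L 0.33 az -0.77 | row [ 1.2 11.9  1.2] [-0.346 -0.016 -0.754]
5 q5,6 [0.52 0.44] clr 0.097 tcp [ 0.331 -0.288  0.146] wz [ 0.27 -0.2   0.47] L 0.33 az -0.99 | row [ 2.8 13.   1.4] [-0.404 -0.004 -0.943]
6 q5,6 [0.69 0.48] clr 0.096 tcp [ 0.322 -0.301  0.141] wz [ 0.27 -0.19  0.46] L 0.36 az -1.16 | row [ 4.3 13.4  1.6] [-0.45   0.013 -1.132]
7 q5,6 [0.86 0.51] clr 0.096 tcp [ 0.32  -0.316  0.14 ] wz [ 0.28 -0.19  0.45] L 0.41 az -1.26 | 
[... 894 characters left out ...]
 0.58] clr 0.095 tcp [ 0.469 -0.321  0.165] wz [ 0.3  -0.15  0.4 ] L 0.8 az -0.79 | row [-0.2  0.7  8. ] [-0.28   0.255 -2.627]
15 q5,6 [2.22 0.58] clr 0.095 tcp [ 0.497 -0.295  0.167] wz [ 0.3  -0.14  0.4 ] L 0.83 az -0.65 | row [-3.8 -0.5  8.8] [-0.178  0.291 -2.802]
16 q5,6 [2.39 0.56] clr 0.095 tcp [ 0.522 -0.262  0.166] wz [ 0.3  -0.14  0.39] L 0.85 az -0.51 | row [-7.8 -1.2  9.3] [-0.054  0.326 -2.973]
17 q5,6 [2.56 0.54] clr 0.095 tcp [ 0.542 -0.223  0.164] wz [ 0.3  -0.13  0.39] L 0.86 az -0.37 | row [-12.2  -1.1   9.6] [-0.09  -0.353  3.104]
18 q5,6 [2.73 0.49] clr 0.095 tcp [ 0.552 -0.176  0.155] wz [ 0.3  -0.12  0.38] L 0.85 az -0.2 | row [-16.9   0.3   9.6] [-0.242 -0.316  2.929]
```

```bash
sed -i 's/\[0,0,.05\]/[0,0,.07]/; s/^N=18/N=22/' path.py; python3 path.py | awk 'NR==1||NR<14'
```

```text
target [ 0.837  0.348 -0.7    2.397  2.72   0.425 -1.036] 4.921545321658561e-10 0.08901223896707681 cur [ 0.794  0.006 -0.26   2.342 -0.324  0.171 -1.182]
1 q5,6 [-0.19  0.24] clr 0.105 tcp [ 0.411 -0.286  0.212] wz [ 0.25 -0.21  0.5 ] L 0.54 az -0.42 | row [-0.9  3.3  0.2] [-0.089 -0.016 -0.154]
2 q5,6 [-0.05  0.28] clr 0.105 tcp [ 0.395 -0.278  0.195] wz [ 0.25 -0.21  0.5 ] L 0.48 az -0.45 | row [-0.9  5.8  0.6] [-0.158 -0.02  -0.307]
3 q5,6 [0.09 0.32] clr 0.104 tcp [ 0.379 -0.275  0.181] wz [ 0.26 -0.21  0.49] L 0.42 az -0.51 | row [-0.5  7.9  0.8] [-0.219 -0.019 -0.461]
4 q5,6 [0.23 0.36] clr 0.101 tcp [ 0.364 -0.276  0.17 ] wz [ 0.26 -0.2   0.49] L 0.38 az -0.62 | row [0.3 9.6 0.9] [-0.274 -0.013 -0.614]
5 q5,6 [0.37 0.39] clr 0.098 tcp [ 0.351 -0.281  0.161] wz [ 0.27 -0.2   0.48] L 0.36 az -0.77 | row [ 1.3 10.8  1. ] [-0.323 -0.004 -0.767]
6 q5,6 [0.51 0.42] clr 0.096 tcp [ 0.341 -0.29   0.156] wz [ 0.27 -0.2   0.48] L 0.36 az -0.92 | row [ 2.5 11.6  1.1] [-0.365  0.008 -0.921]
7 q5,6 [0.64 0.45] clr 0.094 tcp [ 0.335 -0.3    0.153] wz [ 0.27 -0.19  0.47] L 0.38 az -1.05 | row [ 3.7 11.9  1.3] [-0.4    0.024 -1.074]
8 q5,6 [0.78 0.47] clr 0.093 tcp [ 0.332 -0.311  0.152] wz [ 0.27 -0.19  0.47] L 0.41 az -1.14 | row [ 4.8 11.7  1.5] [-0.427  0.042 -1.228]
9 q5,6 [0.92 0.49] clr 0.093 tcp [ 0.334 -0.322  0.153] wz [ 0.28 -0.18  0.46] L 0.46 az -1.19 | row [ 5.7 11.1  1.8] [-0.446  0.063 -1.382]
10 q5,6 [1.06 0.5 ] clr 0.092 tcp [ 0.341 -0.333  0.156] wz [ 0.28 -0.18  0.45] L 0.51 az -1.2 | row [ 6.4 10.1  2.2] [-0.456  0.085 -1.536]
11 q5,6 [1.2  0.52] clr 0.092 tcp [ 0.352 -0.342  0.16 ] wz [ 0.28 -0.17  0.45] L 0.56 az -1.18 | row [6.7 8.8 2.7] [-0.457  0.109 -1.689]
12 q5,6 [1.34 0.53] clr 0.092 tcp [ 0.367 -0.348  0.164] wz [ 0.29 -0.17  0.44] L 0.61 az -1.14 | row [6.6 7.2 3.3] [-0.448  0.135 -1.843]
```

```bash
python3 -m creep '[[[-0.9,3.3,0.2,-0.089,-0.016,-0.154,1],[-0.9,5.8,0.6,-0.158,-0.02,-0.307,1],[-0.5,7.9,0.8,-0.219,-0.019,-0.461,1],[0.3,9.6,0.9,-0.274,-0.013,-0.614,1],[1.3,10.8,1,-0.323,-0.004,-0.767,1],[2.5,11.6,1.1,-0.365,0.008,-0.921,1],[3.7,11.9,1.3,-0.4,0.024,-1.074,1]]]'; python3 -c "
from h import *
st()"; python3 path.py | awk 'NR==1||NR<20'
```

```text
t: 3.2
eef_pos: [0.3335, -0.3009, 0.1527]
tool_rot: [0.098, 0.862, -0.47, 0.159]
contact_force: [0.2, -0.5, 0.3]
gripper_width: 0.997
t 3.2 tcp [ 0.3335 -0.3009  0.1527] L 0.376 az -1.053 q [ 0.685  0.084 -0.258  2.387  0.6    0.429 -1.086] F [ 0.2 -0.5  0.3] w 0.997
target [ 0.837  0.348 -0.7    2.397  2.72   0.425 -1.036] 4.921545321658561e-10 0.08901223896707681 cur [ 0.685  0.084 -0.258  2.387  0.6    0.429 -1.086]
1 q5,6 [0.7  0.48] clr 0.101 tcp [ 0.31  -0.311  0.151] wz [ 0.27 -0.19  0.47] L 0.39 az -1.23 | row [-0.5  2.6  0.1] [-0.066 -0.    -0.102]
2 q5,6 [0.79 0.52] clr 0.099 tcp [ 0.303 -0.322  0.151] wz [ 0.27 -0.19  0.46] L 0.42 az -1.32 | row [0.  3.7 0.2] [-0.112  0.014 -0.204]
3 q5,6 [0.89 0.55] clr 0.099 tcp [ 0.301 -0.333  0.153] wz [ 0.27 -0.18  0.46] L 0.46 az -1.38 | row [0.8 4.5 0.3] [-0.152  0.033 -0.304]
4 q5,6 [0.99 0.57] clr 0.098 tcp [ 0.302 -0.344  0.157] wz [ 0.27 -0.18  0.46] L 0.5 az -1.4 | row [1.8 5.  0.4] [-0.187  0.057 -0.404]
5 q5,6 [1.08 0.59] clr 0.097 tcp [ 0.306 -0.354  0.161] wz [ 0.28 -0.18  0.45] L 0.55 az -1.4 | row [3.  5.2 0.4] [-0.218  0
[... 1143 characters left out ...]
.63] clr 0.092 tcp [ 0.448 -0.357  0.199] wz [ 0.29 -0.15  0.42] L 0.86 az -0.92 | row [11.9 -6.5 -0.5] [-0.276  0.455 -1.368]
15 q5,6 [2.05 0.62] clr 0.092 tcp [ 0.468 -0.344  0.201] wz [ 0.29 -0.15  0.42] L 0.88 az -0.84 | row [11.9 -8.9 -0.7] [-0.258  0.504 -1.463]
16 q5,6 [2.14 0.61] clr 0.091 tcp [ 0.487 -0.327  0.201] wz [ 0.29 -0.14  0.42] L 0.89 az -0.76 | row [ 11.6 -11.4  -0.9] [-0.235  0.552 -1.558]
17 q5,6 [2.24 0.59] clr 0.091 tcp [ 0.505 -0.308  0.201] wz [ 0.3  -0.14  0.41] L 0.9 az -0.67 | row [ 11.  -14.   -1.1] [-0.207  0.6   -1.653]
18 q5,6 [2.33 0.57] clr 0.09 tcp [ 0.52  -0.286  0.199] wz [ 0.3  -0.14  0.41] L 0.9 az -0.59 | row [ 10.  -16.4  -1.4] [-0.175  0.648 -1.749]
```

```bash
sed -i 's/+=.22/+=.08/; s/^N=22/N=15/' path.py; python3 path.py
```

```text
target [ 0.837  0.348 -0.7    2.397  2.72   0.425 -1.036] 4.921545321658561e-10 0.08901223896707681 cur [ 0.685  0.084 -0.258  2.387  0.6    0.429 -1.086]
1 q5,6 [0.74 0.46] clr 0.1 tcp [ 0.322 -0.312  0.152] wz [ 0.27 -0.19  0.47] L 0.41 az -1.16 | row [0.2 1.6 0.2] [-0.046  0.024 -0.151]
2 q5,6 [0.88 0.47] clr 0.099 tcp [ 0.324 -0.323  0.152] wz [ 0.27 -0.18  0.46] L 0.45 az -1.2 | row [1.3 2.  0.6] [-0.079  0.057 -0.301]
3 q5,6 [1.02 0.48] clr 0.098 tcp [ 0.332 -0.333  0.154] wz [ 0.27 -0.18  0.45] L 0.5 az -1.21 | row [2.5 1.8 0.8] [-0.106  0.094 -0.45 ]
4 q5,6 [1.17 0.49] clr 0.097 tcp [ 0.344 -0.341  0.157] wz [ 0.28 -0.18  0.45] L 0.55 az -1.19 | row [3.8 1.3 1. ] [-0.128  0.135 -0.598]
5 q5,6 [1.31 0.5 ] clr 0.096 tcp [ 0.359 -0.346  0.161] wz [ 0.28 -0.17  0.44] L 0.6 az -1.15 | row [5.1 0.3 1.1] [-0.143  0.18  -0.745]
6 q5,6 [1.45 0.5 ] clr 0.095 tcp [ 0.378 -0.348  0.165] wz [ 0.28 -0.17  0.44] L 0.64 az -1.09 | row [ 6.3 -1.2  1.2] [-0.153  0.228 -0.892]
7 q5,6 [1.59 0.51] clr 0.094 tcp [ 0.399 -0.346  0.169] wz [ 0.29 -0.16  0.43] L 0.68 az -1.02 | row [ 7.4 -3.1  1.1] [
[... 470 characters left out ...]
lr 0.091 tcp [ 0.491 -0.293  0.179] wz [ 0.29 -0.14  0.42] L 0.81 az -0.65 | row [  8.3 -13.6   0.1] [-0.112  0.523 -1.604]
12 q5,6 [2.3  0.48] clr 0.09 tcp [ 0.511 -0.269  0.18 ] wz [ 0.3  -0.14  0.41] L 0.83 az -0.54 | row [  7.5 -16.7  -0.3] [-0.088  0.592 -1.742]
13 q5,6 [2.44 0.47] clr 0.09 tcp [ 0.529 -0.241  0.18 ] wz [ 0.3  -0.13  0.41] L 0.84 az -0.43 | row [  6.2 -19.6  -0.9] [-0.059  0.662 -1.878]
14 q5,6 [2.58 0.45] clr 0.089 tcp [ 0.543 -0.21   0.179] wz [ 0.3  -0.13  0.4 ] L 0.85 az -0.32 | row [  4.5 -22.5  -1.5] [-0.024  0.735 -2.014]
15 q5,6 [2.72 0.43] clr 0.089 tcp [ 0.552 -0.176  0.175] wz [ 0.3  -0.12  0.4 ] L 0.85 az -0.2 | row [  2.2 -25.1  -2.1] [ 0.021  0.805 -2.151]
```

```bash
python3 -m creep '[[[0.2,1.6,0.2,-0.046,0.024,-0.151,1],[1.3,2,0.6,-0.079,0.057,-0.301,1],[2.5,1.8,0.8,-0.106,0.094,-0.45,1],[3.8,1.3,1,-0.128,0.135,-0.598,1],[5.1,0.3,1.1,-0.143,0.18,-0.745,1],[6.3,-1.2,1.2,-0.153,0.228,-0.892,1],[7.4,-3.1,1.1,-0.156,0.281,-1.037,1],[8.2,-5.3,1,-0.154,0.337,-1.181,1],[8.6,-7.9,0.8,-0.146,0.396,-1.323,1],[8.6,-7.9,0.8,-0.146,0.396,-1.323,1]]]'; python3 -c "
from h import *
st()
import plan
p,R,o=cur();print(plan.clr(o['q']))"; sed -i 's/+=.08/+=.03/; s/^N=15/N=7/' path.py; python3 path.py
```

```text
t: 4.45
eef_pos: [0.4457, -0.3273, 0.1752]
tool_rot: [0.316, 0.914, 0.169, 0.189]
contact_force: [-0.1, -0.3, -0.0]
gripper_width: 0.995
t 4.45 tcp [ 0.4457 -0.3273  0.1752] L 0.753 az -0.849 q [ 0.606  0.188 -0.322  2.42   1.885  0.44  -1.089] F [-0.1 -0.3 -0. ] w 0.995
0.09510896893794231
target [ 0.837  0.348 -0.7    2.397  2.72   0.425 -1.036] 4.921545321658561e-10 0.08901223896707681 cur [ 0.606  0.188 -0.322  2.42   1.885  0.44  -1.089]
1 q5,6 [2.   0.46] clr 0.094 tcp [ 0.457 -0.321  0.181] wz [ 0.29 -0.15  0.42] L 0.78 az -0.78 | row [ 1.4  0.1 -0.2] [-0.01   0.05  -0.124]
2 q5,6 [2.12 0.46] clr 0.093 tcp [ 0.477 -0.306  0.181] wz [ 0.29 -0.15  0.42] L 0.8 az -0.7 | row [ 3.8 -0.7 -0.1] [-0.015  0.11  -0.244]
3 q5,6 [2.24 0.46] clr 0.092 tcp [ 0.495 -0.286  0.18 ] wz [ 0.29 -0.14  0.41] L 0.81 az -0.62 | row [ 6.2 -1.8 -0.2] [-0.017  0.175 -0.361]
4 q5,6 [2.36 0.46] clr 0.091 tcp [ 0.513 -0.263  0.179] wz [ 0.29 -0.14  0.41] L 0.83 az -0.52 | row [ 8.7 -3.2 -0.5] [-0.017  0.246 -0.475]
5 q5,6 [2.48 0.45] clr 0.09 tcp [ 0.529 -0.237  0.178] wz [ 0.3  -0.13  0.41] L 0.84 az -0.42 | row [11.2 -5.  -1.1] [-0.017  0.322 -0.585]
6 q5,6 [2.6  0.44] clr 0.09 tcp [ 0.542 -0.208  0.177] wz [ 0.3  -0.13  0.4 ] L 0.85 az -0.31 | row [13.6 -6.9 -1.9] [-0.015  0.401 -0.693]
7 q5,6 [2.72 0.43] clr 0.089 tcp [ 0.552 -0.176  0.175] wz [ 0.3  -0.12  0.4 ] L 0.85 az -0.2 | row [15.8 -9.2 -3. ] [-0.009  0.485 -0.8  ]
```

```bash
python3 -m creep '[[[1.4,0.1,-0.2,-0.01,0.05,-0.124,1],[3.8,-0.7,-0.1,-0.015,0.11,-0.244,1],[6.2,-1.8,-0.2,-0.017,0.175,-0.361,1],[8.7,-3.2,-0.5,-0.017,0.246,-0.475,1],[11.2,-5,-1.1,-0.017,0.322,-0.585,1],[13.6,-6.9,-1.9,-0.015,0.401,-0.693,1],[15.8,-9.2,-3,-0.009,0.485,-0.8,1],[15.8,-9.2,-3,-0.009,0.485,-0.8,1]]]'; python3 - <<'E'
from h import *
st()
import plan
p,R,o=cur();print(plan.clr(o['q']))
for c in("wrist","top","side"):
    im,d=bot.read_camera(c);cv2.imwrite(f"pics/{c}1.png",im);np.save(f"{c}1.npy",d)
    if c!="wrist":
        x=(270,140,430,230) if c=="top" else (240,120,400,270)
        s=5 if c=="top" else 4
        cv2.imwrite(f"pics/{c}1z.png",cv2.resize(im[x[1]:x[3],x[0]:x[2]],None,fx=s,fy=s,interpolation=cv2.INTER_CUBIC))
E
```

```text
t: 5.45
eef_pos: [0.5516, -0.1755, 0.1755]
tool_rot: [0.319, 0.706, 0.576, 0.261]
contact_force: [-0.0, -0.8, 0.6]
gripper_width: 0.998
t 5.45 tcp [ 0.5516 -0.1755  0.1755] L 0.85 az -0.2 q [ 0.802  0.285 -0.658  2.422  2.767  0.393 -1.118] F [-0.  -0.8  0.6] w 0.998
0.0931942303136459
```

View pics/wrist1.png

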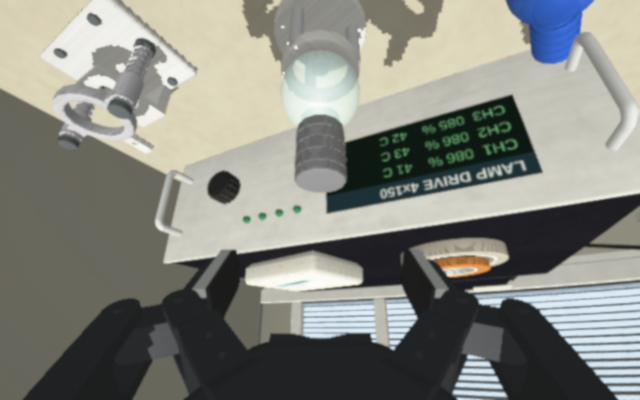

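View pics/top1z.png

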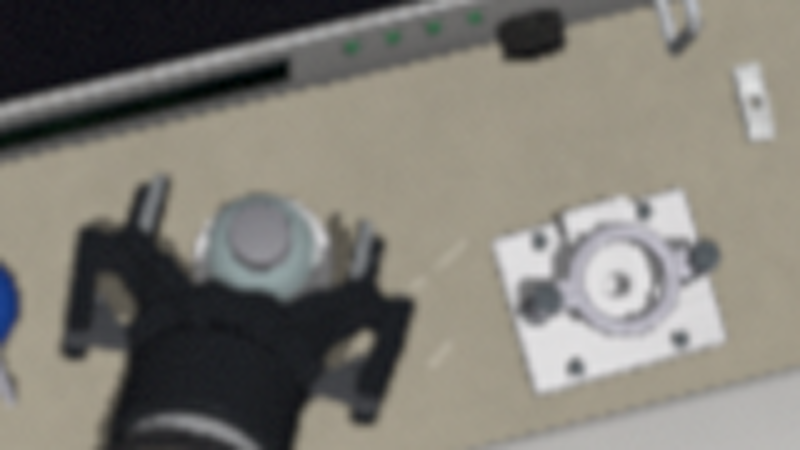

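View pics/side1z.png

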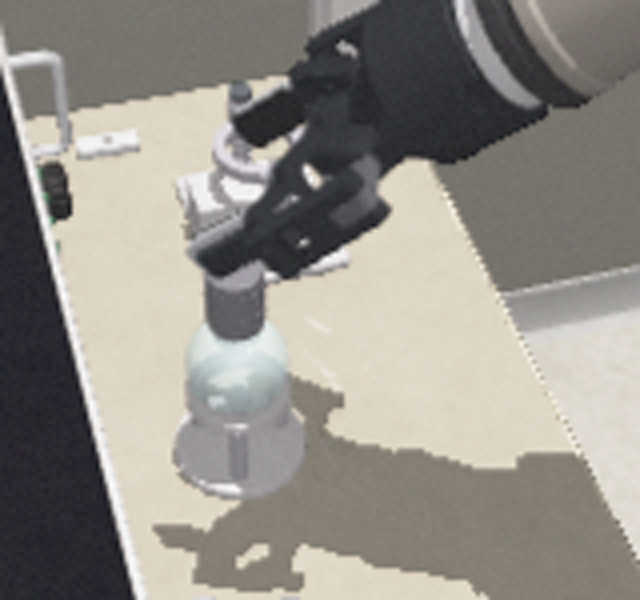

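```bash
python3 - <<'E'
from h import *
cw,cs,ct=[bot.calibration(c) for c in("wrist","side","top")]
u=(322.2,185.8);print(atz(ct,u,.137))
d=np.load("top1.npy");print("top depth pt",atd(ct,u,d[186,322]))
P=[[.5385,-.1735,.137],[.5385,-.1735,.099]]
print("wrist",proj(cw,P),"side",proj(cs,P))
# ring from wrist
for c,cal in(("top",ct),("side",cs),("wrist",cw)):
    print(c,"ring",proj(cal,[[.525,-.3475,.068],[.525,-.3475,.038]]))
# rest ring/foot
print("rest foot top?",[atd(ct,p,d[int(p[1]),int(p[0])]).round(3) for p in ((393.7,196.7),(393.7,186),(377,199),(410,191))])
import numpy as np
im=cv2.imread("pics/side1.png")
for c in("wrist","top"):
  for l in("flask_cap","ring_top","ring","eye"):
    r=bot.silhouettes(c,l)[:2]
    for x in r: print(c,l,round(x["p"],2),np.round(x["xy"],1),x["mask"].sum())
E
```

```text
[ 0.53804575 -0.17352246  0.137     ]
top depth pt [ 0.5378021  -0.17354896  0.13906566]
wrist [[322.0156711  181.8883257 ]
 [321.74679458 129.42912982]] side [[297.10573464 186.26109403]
 [297.61707681 199.79676348]]
top ring [[393.58682889 195.83794111]
 [392.06488197 197.01372063]]
side ring [[304.58261874 155.68446342]
 [304.75781206 165.23086751]]
wrist ring [[ 98.59031501 118.14428415]
 [110.97871994  89.69311556]]
rest foot top? [array([ 0.529, -0.356,  0.006]), array([ 0.549, -0.348,  0.066]), array([ 0.516, -0.306,  0.078]), array([ 0.537, -0.387,  0.075])]
wrist flask_cap 0.56 [317.7 109.2] 8075
wrist ring_top 0.69 [ 95.9 104.6] 3496
wrist ring_top 0.47 [113.   69.9] 13732
wrist ring 0.72 [ 98.9 103.3] 3277
wrist eye 0.89 [110.5  67.4] 13767
top flask_cap 0.63 [257.2 197.3] 517
top flask_cap 0.55 [323.5 189. ] 353
top ring_top 0.57 [397.7 187.8] 236
top ring 0.52 [396.  202.8] 206
top eye 0.6 [389.4 198.4] 1317
```

```bash
python3 - <<'E'
from h import *
p,R,o=cur();g=p-.019*R[:,2];print(g);print((R.T@(np.array([.538,-.1735,.118])-g)*100).round(2))
E
```

```text
[ 0.53748773 -0.1709775   0.18802441]
[-0.25 -5.19  4.7 ]
```

```bash
python3 -m creep '[[[-0.1,-1.3,1.2,0,0,0,1],[-0.2,-2.6,2.4,0,0,0,1],[-0.25,-3.9,3.6,0,0,0,1],[-0.25,-5.2,4.7,0,0,0,1],[-0.25,-5.2,4.7,0,0,0,1]]]'; python3 - <<'E'
from h import *
st()
for c in("wrist","side"):
    im,d=bot.read_camera(c);cv2.imwrite(f"pics/{c}2.png",im)
    if c!="wrist": cv2.imwrite(f"pics/{c}2z.png",cv2.resize(im[120:270,240:400],None,fx=4,fy=4,interpolation=cv2.INTER_CUBIC))
E
```

```text
t: 6.62
eef_pos: [0.5511, -0.1762, 0.1032]
tool_rot: [0.316, 0.707, 0.576, 0.262]
contact_force: [0.0, 0.7, -1.1]
gripper_width: 1.002
t 6.62 tcp [ 0.5511 -0.1762  0.1032] L 0.846 az -0.194 q [ 1.073  0.637 -1.004  2.436  2.559  0.682 -0.71 ] F [ 0.   0.7 -1.1] w 1.002
```

View pics/wrist2.png

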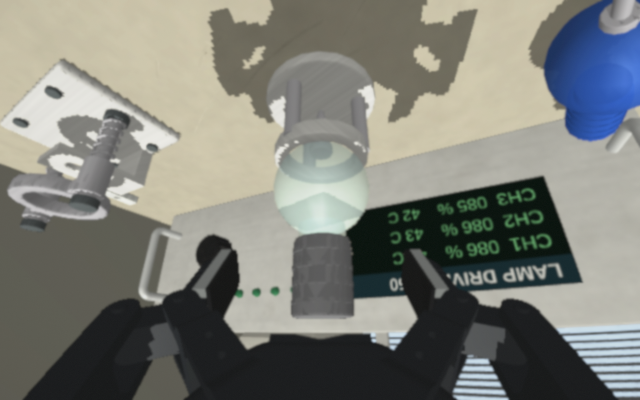

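View pics/side2z.png

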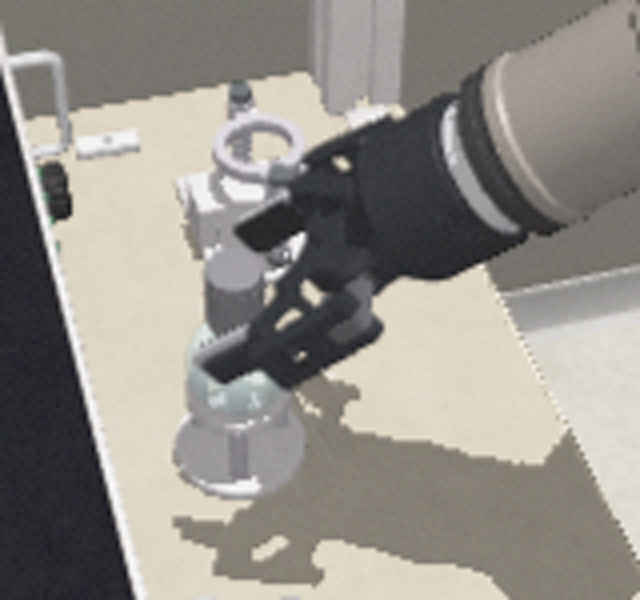

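```bash
python3 -m creep '[[[0,0,0,0,0,0,0],[0,0,0,0,0,0,0],[0,0,0,0,0,0,0],[0,0,0,0,0,0,0],[0,0,0,0,0,0,0],[0,0,0,0,0,0,0],[0,0,0,0,0,0,0]]]' 70; python3 - <<'E'
from h import *
st()
im,d=bot.read_camera("wrist");cv2.imwrite(f"pics/wrist3.png",im)
p,R,o=cur();print((R.T@np.array([0,0,1.])).round(3))
import plan;print(plan.clr(o["q"]))
E
```

```text
t: 7.6
eef_pos: [0.5524, -0.1762, 0.106]
tool_rot: [0.319, 0.704, 0.578, 0.262]
contact_force: [-3.4, 0.7, 6.2]
gripper_width: 0.331
t 7.6 tcp [ 0.5524 -0.1762  0.106 ] L 0.851 az -0.196 q [ 1.071  0.631 -1.004  2.435  2.56   0.683 -0.708] F [-3.4  0.7  6.2] w 0.331
[ 0.001  0.752 -0.659]
0.1289080206390103
```

View pics/wrist3.png

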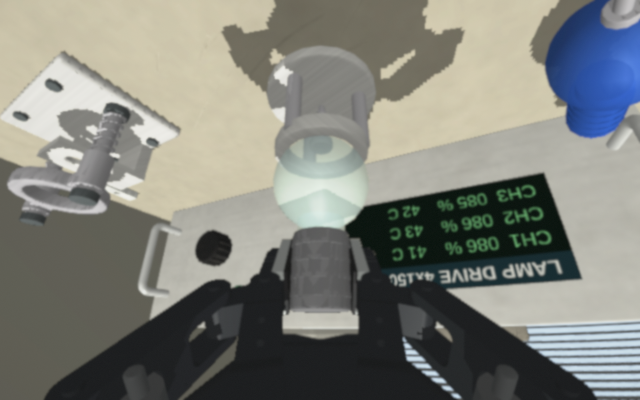

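```bash
python3 -m creep '[[[0,0.7,-0.6,0,0,0,0],[0,1.6,-1.4,0,0,0,0],[0,2.6,-2.3,0,0,0,0],[0,3.8,-3.3,0,0,0,0],[0,4.9,-4.3,0,0,0,0],[0,4.9,-4.3,0,0,0,0]]]'; python3 - <<'E'
from h import *
st()
for c in("wrist","side"):
    im,d=bot.read_camera(c);cv2.imwrite(f"pics/{c}4.png",im)
    if c!="wrist": cv2.imwrite(f"pics/{c}4z.png",cv2.resize(im[100:250,240:400],None,fx=4,fy=4,interpolation=cv2.INTER_CUBIC))
import plan
p,R,o=cur();print(plan.clr(o["q"]),(R.T@np.array([0,0,1.])).round(3))
E
```

```text
t: 8.4
eef_pos: [0.5521, -0.1768, 0.1717]
tool_rot: [0.319, 0.704, 0.577, 0.261]
contact_force: [-0.0, -0.5, -2.0]
gripper_width: 0.336
t 8.4 tcp [ 0.5521 -0.1768  0.1717] L 0.851 az -0.198 q [ 1.147  0.421 -1.059  2.406  2.466  0.471 -0.713] F [-0.  -0.5 -2. ] w 0.336
0.1039316594299364 [ 0.001  0.75  -0.661]
```

View pics/wrist4.png

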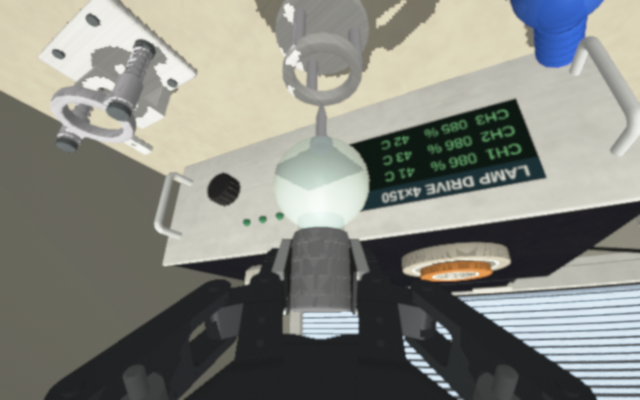

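View pics/side4z.png

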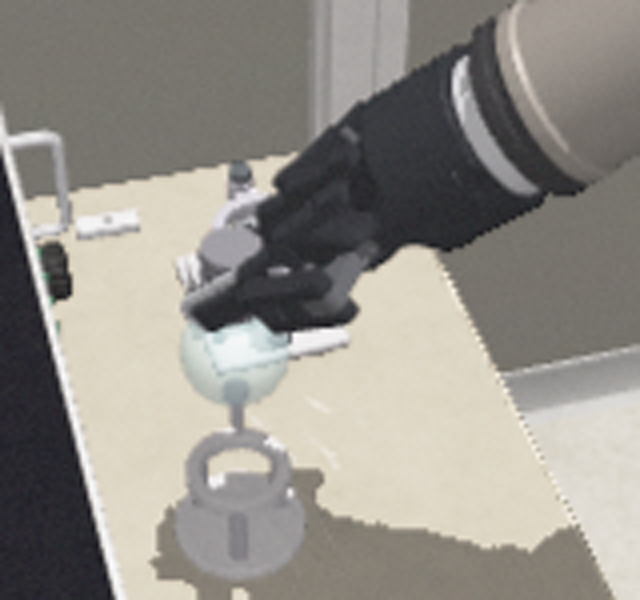

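```bash
python3 - <<'E'
from h import *
im=cv2.imread("pics/wrist4.png");cv2.imwrite("pics/wrist4z.png",cv2.resize(im[80:240,240:400],None,fx=4,fy=4,interpolation=cv2.INTER_CUBIC))
cw,cs,ct=[bot.calibration(c) for c in("wrist","side","top")]
P=[[.538,-.174,z] for z in(.2027,.1647,.1347,.1077,.0777)]
print("wrist",proj(cw,P).round(1).tolist());print("side zoom",((proj(cs,P)-[240,100])*4).round(0).tolist())
E
```

```text
wrist [[322.8, 313.3], [322.5, 236.3], [322.2, 185.9], [322.0, 146.9], [321.9, 109.4]]
side zoom [[226.0, 242.0], [228.0, 302.0], [230.0, 348.0], [231.0, 386.0], [233.0, 427.0]]
```

View pics/wrist4z.png

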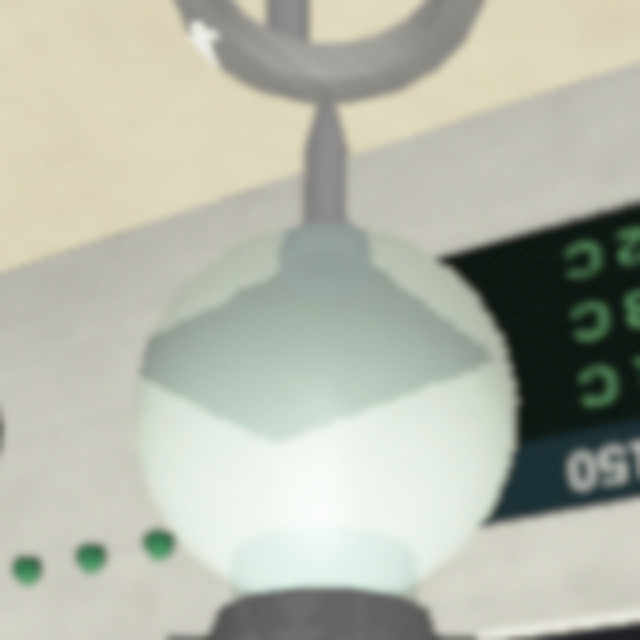

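```bash
cat > go.py <<'E'
from plan import *
from h import cur,st
from scipy.spatial.transform import Rotation as Ro
import sys
x,y,z,L,a=map(float,sys.argv[1:6])
p,R,o=cur();T=Rt2(L,a);pos=np.array([x,y,z])+.019*T[:,2]
st();print("grasp now",(p-.019*R[:,2]).round(4),"up",(R.T@[0,0,1]).round(3))
print("row",(R.T@(pos-p)*100).round(2),Ro.from_matrix(R.T@T).as_rotvec().round(3))
q3=o["q"][2]
for k in(0,-.2,.2):
    q,e=ik(pos,L,a,q3+k,o["q"][:6]);print(full(q,T).round(2),round(e,4),"clr",round(clr(q),3))
E
python3 go.py .525 -.3475 .203 .85 -.4; python3 go.py .53 -.26 .203 .85 -.3;python3 go.py .525 -.3475 .203 .85 -.5
```

```text
t 8.5 tcp [ 0.5515 -0.1765  0.1702] L 0.849 az -0.197 q [ 1.147  0.424 -1.058  2.407  2.466  0.472 -0.713] F [ 0.3 -0.8 -1.9] w 0.328
grasp now [ 0.5376 -0.1737  0.1828] up [ 0.001  0.75  -0.661]
row [-17.57   2.96   0.27] [-0.001 -0.153  0.133]
[ 1.42  0.58 -1.06  2.22  2.33  0.4  -0.38] 0.0 clr 0.118
[ 1.54  0.74 -1.26  2.21  2.16  0.55 -0.1 ] 0.0 clr 0.119
[ 1.28  0.47 -0.86  2.23  2.57  0.32 -0.71] 0.0 clr 0.115
t 8.5 tcp [ 0.5515 -0.1765  0.1702] L 0.849 az -0.197 q [ 1.147  0.424 -1.058  2.407  2.466  0.472 -0.713] F [ 0.3 -0.8 -1.9] w 0.328
grasp now [ 0.5376 -0.1737  0.1828] up [ 0.001  0.75  -0.661]
row [-8.75  2.15 -0.63] [-0.001 -0.078  0.067]
[ 1.31  0.51 -1.06  2.3   2.41  0.42 -0.54] 0.0 clr 0.106
[ 1.43  0.66 -1.26  2.29  2.22  0.55 -0.25] 0.0 clr 0.11
[ 1.15  0.4  -0.86  2.32  2.63  0.36 -0.83] 0.0 clr 0.102
t 8.5 tcp [ 0.5515 -0.1765  0.1702] L 0.849 az -0.197 q [ 1.147  0.424 -1.058  2.407  2.466  0.472 -0.713] F [ 0.3 -0.8 -1.9] w 0.328
grasp now [ 0.5376 -0.1737  0.1828] up [ 0.001  0.75  -0.661]
row [-17.71   2.93   0.24] [-0.001 -0.228  0.199]
[ 1.37  0.57 -1.06  2.23  2.23  0.51 -0.41] 0.0 clr 0.106
[ 1.49  0.73 -1.26  2.22  2.13  0.66 -0.2 ] 0.0 clr 0.109
[ 1.22  0.46 -0.86  2.24  2.37  0.42 -0.64] 0.0 clr 0.102
```

Go to above the cradle (α −0.4), smoothly.

```bash
python3 -m creep '[[[-1.5,1,-0.5,0,-0.01,0.01,0],[-4.5,1.8,-0.7,0,-0.04,0.035,0],[-8.5,2.3,-0.6,0,-0.076,0.066,0],[-12.5,2.6,-0.2,0,-0.11,0.095,0],[-15.5,2.8,0.1,0,-0.135,0.117,0],[-17,2.9,0.2,0,-0.148,0.129,0],[-17.6,3,0.3,-0.001,-0.153,0.133,0],[-17.6,3,0.3,-0.001,-0.153,0.133,0],[-17.6,3,0.3,-0.001,-0.153,0.133,0]]]'; python3 - <<'E'
from h import *
st()
for c in("wrist","side","top"):
    im,d=bot.read_camera(c);cv2.imwrite(f"pics/{c}5.png",im)
    if c=="side": cv2.imwrite(f"pics/{c}5z.png",cv2.resize(im[80:230,240:400],None,fx=4,fy=4,interpolation=cv2.INTER_CUBIC))
import plan
p,R,o=cur();print(plan.clr(o["q"]),(p-.019*R[:,2]).round(4))
E
```

```text
t: 9.62
eef_pos: [0.5394, -0.352, 0.1908]
tool_rot: [0.343, 0.759, 0.504, 0.228]
contact_force: [-0.2, 0.2, -2.1]
gripper_width: 0.335
t 9.62 tcp [ 0.5394 -0.352   0.1908] L 0.85 az -0.398 q [ 1.332  0.427 -0.925  2.256  2.503  0.307 -0.664] F [-0.2  0.2 -2.1] w 0.335
0.11189587718943486 [ 0.5261 -0.347   0.2034]
```

View pics/wrist5.png

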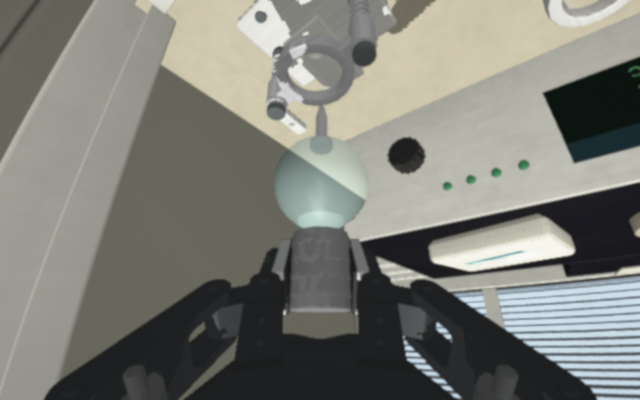

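View pics/side5z.png

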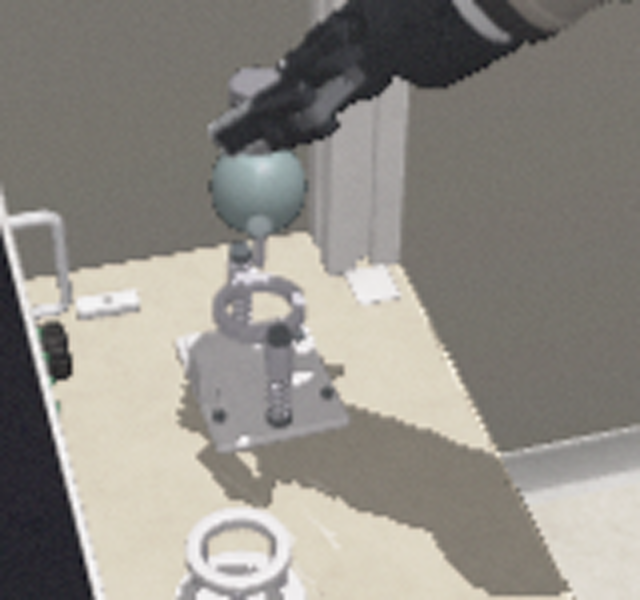

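```bash
python3 - <<'E'
from h import *
im=cv2.imread("pics/wrist5.png");cv2.imwrite("pics/wrist5z.png",cv2.resize(im[0:150,230:400],None,fx=4.5,fy=4,interpolation=cv2.INTER_CUBIC))
im=cv2.imread("pics/side5.png");cv2.imwrite("pics/side5zz.png",cv2.resize(im[125:190,280:335],None,fx=9,fy=9,interpolation=cv2.INTER_CUBIC))
E
```

```text
(no output)
```

View pics/wrist5z.png

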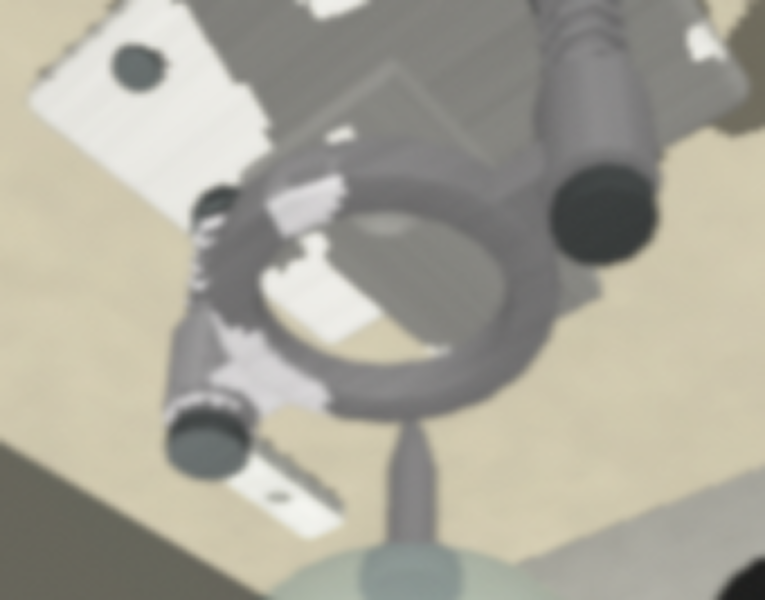

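View pics/side5zz.png

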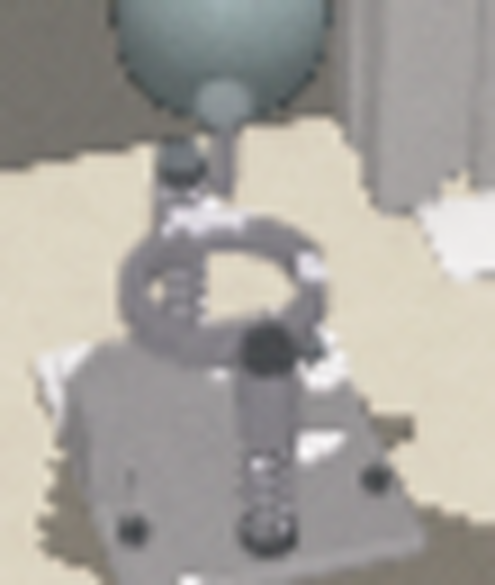

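```bash
python3 - <<'E'
from h import *
cw,cs,ct=[bot.calibration(c) for c in("wrist","side","top")]
A=atz(cw,(364.4,54.5),.078);B=atz(cw,(276.2,113),.078);print("wrist posts",A,B,(A+B)/2,np.linalg.norm(A-B))
A=atz(cs,(309.8,163.3),.078);B=atz(cs,(300.6,142.8),.078);print("side posts",A,B,(A+B)/2,np.linalg.norm(A-B))
A=atz(ct,(270+540/5,140+299/5),.078);B=atz(ct,(270+705/5,140+255/5),.078);print("top posts",A,B,(A+B)/2,np.linalg.norm(A-B))
print("side ring",atz(cs,(304.9,156.8),.068))
p,R,o=cur();g=p-.019*R[:,2];print("g",g)
T=g-[0,0,.106]
print("pred tip wrist",proj(cw,T),"obs 321.3,104.4; side",proj(cs,T),"obs 305,147")
print(tri(cw,(321.3,104.4),cs,(305,147.2)))
print("ball wrist/side",proj(cw,g-[0,0,.049]),proj(cs,g-[0,0,.049]))
E
```

```text
wrist posts [ 0.51334885 -0.3136924   0.078     ] [ 0.53696918 -0.38995329  0.078     ] [ 0.52515902 -0.35182285  0.078     ] 0.07983509764124189
side posts [ 0.5129575  -0.30856053  0.078     ] [ 0.53446066 -0.38378378  0.078     ] [ 0.52370908 -0.34617215  0.078     ] 0.07823632723024801
top posts [ 0.5136067  -0.30841995  0.078     ] [ 0.53665014 -0.3887177   0.078     ] [ 0.52512842 -0.34856883  0.078     ] 0.08353879036508222
side ring [ 0.524251   -0.34341952  0.068     ]
g [ 0.52613699 -0.34695921  0.20341872]
pred tip wrist [[322.22107158 107.34221494]] obs 321.3,104.4; side [[303.91132955 146.06233046]] obs 305,147
(array([ 0.52412613, -0.34643914,  0.09554868]), np.float64(0.0019492171349774542))
ball wrist/side [[322.5241745  183.76223977]] [[303.52012709 125.86245005]]
```

```bash
python3 - <<'E'
from h import *
cw,cs,ct=[bot.calibration(c) for c in("wrist","side","top")]
def mid(c,a,b,d,z): 
    A=atz(c,np.array(a)-d,z);B=atz(c,np.array(b)-d,z);return (A+B)/2,np.linalg.norm(A-B)
print(mid(cw,(364.4,54.5),(276.2,113),np.array([-.8,-2.6]),.078))
print(mid(cs,(309.8,163.3),(300.6,142.8),np.array([1.1,1.1]),.078))
E
```

```text
(array([ 0.52753348, -0.35229887,  0.078     ]), np.float64(0.08094995594617584))
(array([ 0.52629296, -0.35024528,  0.078     ]), np.float64(0.07872376005377606))
```

```bash
python3 go.py .5265 -.3503 .165 .85 -.4
```

```text
t 9.78 tcp [ 0.5393 -0.3525  0.1909] L 0.85 az -0.399 q [ 1.332  0.427 -0.925  2.256  2.503  0.307 -0.664] F [-0.   0.  -1.6] w 0.329
grasp now [ 0.5261 -0.347   0.2034] up [ 0.     0.751 -0.66 ]
row [-0.3  -2.78  2.66] [ 0.    -0.001  0.001]
[ 1.32  0.61 -0.92  2.24  2.55  0.45 -0.6 ] 0.0 clr 0.118
[ 1.45  0.75 -1.12  2.22  2.35  0.55 -0.3 ] 0.0 clr 0.118
[ 1.16  0.52 -0.72  2.26  2.77  0.4  -0.9 ] 0.0 clr 0.118
```

```bash
python3 -m creep '[[[-0.3,-0.2,0.2,0,0,0,0],[-0.3,-0.9,0.8,0,0,0,0],[-0.3,-1.9,1.8,0,0,0,0],[-0.3,-2.8,2.65,0,0,0,0],[-0.3,-2.8,2.65,0,0,0,0],[-0.3,-2.8,2.65,0,0,0,0]]]'; python3 - <<'E'
from h import *
st()
for c in("wrist","side","top"):
    im,d=bot.read_camera(c);cv2.imwrite(f"pics/{c}6.png",im)
    if c=="side": cv2.imwrite(f"pics/{c}6z.png",cv2.resize(im[115:190,270:345],None,fx=8,fy=8,interpolation=cv2.INTER_CUBIC))
    if c=="wrist":cv2.imwrite("pics/wrist6z.png",cv2.resize(im[20:240,220:420],None,fx=2.7,fy=2.7,interpolation=cv2.INTER_CUBIC))
p,R,o=cur();print((p-.019*R[:,2]).round(4))
E
```

```text
t: 10.52
eef_pos: [0.5395, -0.3566, 0.1524]
tool_rot: [0.344, 0.759, 0.503, 0.228]
contact_force: [0.6, -0.3, -1.2]
gripper_width: 0.332
t 10.53 tcp [ 0.5395 -0.3566  0.1524] L 0.85 az -0.4 q [ 1.323  0.534 -0.925  2.27   2.558  0.409 -0.661] F [ 0.6 -0.3 -1.2] w 0.332
[ 0.5264 -0.3512  0.1654]
```

View pics/wrist6z.png

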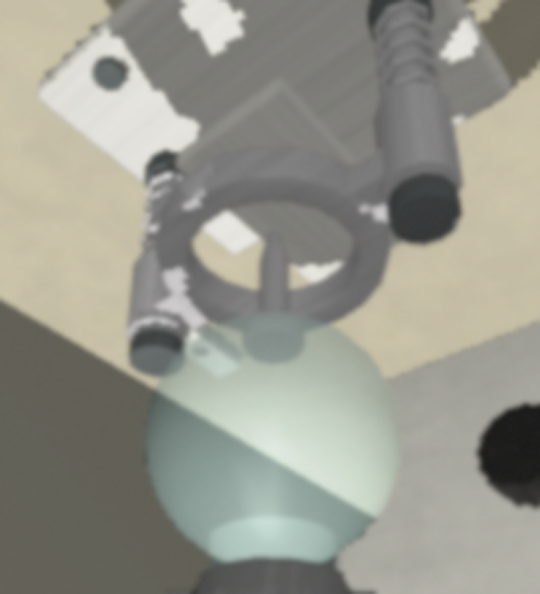

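View pics/side6z.png

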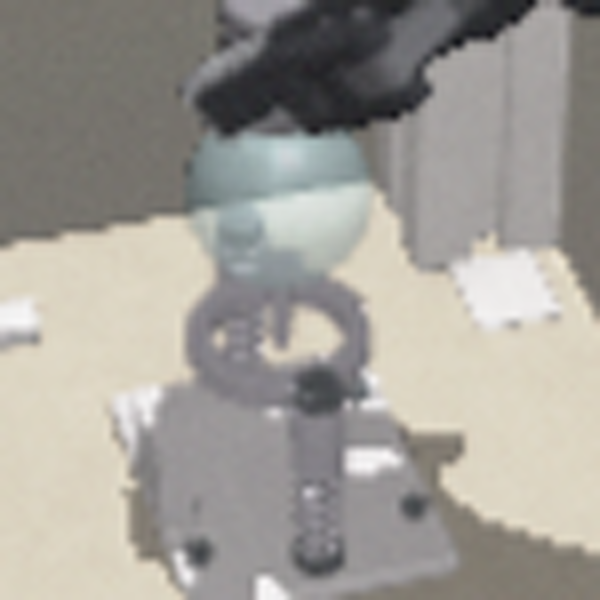

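```bash
python3 - <<'E'
from h import *
cw,cs,ct=[bot.calibration(c) for c in("wrist","side","top")]
p,R,o=cur();g=p-.019*R[:,2];T=g-[0,0,.106]
pw,ps=proj(cw,T)[0],proj(cs,T)[0];print("tip pred",pw,ps,"ball",proj(cw,g-[0,0,.049]),proj(cs,g-[0,0,.049]))
def mid(c,a,b,d,z): 
    A=atz(c,np.array(a)-d,z);B=atz(c,np.array(b)-d,z);return (A+B)/2,np.linalg.norm(A-B)
for d in(np.zeros(2),np.array([321.5,107.0])-pw): print("wrist",d,mid(cw,(377,98.5),(277.4,152.2),d,.078))
A=(270+318/8,115+385/8);B=(270+240/8,115+225/8)
for d in(np.zeros(2),np.array([305.4,158.1])-ps): print("side",d,mid(cs,A,B,d,.078), atz(cs,np.array((304.8,156.8))-d,.068))
# predicted ring ellipse for a center
for c0 in([.5265,-.351],):
    th=np.linspace(0,2*np.pi,73)
    for nm,c,o0,s in(("wrist",cw,np.array([220,20]),2.7),("side",cs,np.array([270,115]),8)):
        for r in(.028,.020):
            q=(proj(c,np.stack([c0[0]+r*np.cos(th),c0[1]+r*np.sin(th),0*th+.068],1))-o0)*s
            print(nm,r,q.min(0).round(),q.max(0).round())
im=cv2.imread("pics/top6.png");cv2.imwrite("pics/top6z.png",cv2.resize(im[160:230,350:440],None,fx=8,fy=8,interpolation=cv2.INTER_CUBIC))
E
```

```text
tip pred [322.21440428 107.19863044] [304.06713811 157.43977175] ball [[322.46823402 183.67896631]] [[303.69427619 138.36283571]]
wrist [0. 0.] (array([ 0.52506625, -0.35179746,  0.078     ]), np.float64(0.07983368147618201))
wrist [-0.71440428 -0.19863044] (array([ 0.52541899, -0.35146312,  0.078     ]), np.float64(0.07985734482389821))
side [0. 0.] (array([ 0.52448042, -0.34585766,  0.078     ]), np.float64(0.07684891925924833)) [ 0.52448652 -0.3434226   0.068     ]
side [1.33286189 0.66022825] (array([ 0.52760878, -0.34831873,  0.078     ]), np.float64(0.07716135289645791)) [ 0.52763123 -0.34586996  0.068     ]
wrist 0.028 [159. 170.] [396. 333.]
wrist 0.02 [193. 199.] [361. 315.]
side 0.028 [177. 258.] [366. 380.]
side 0.02 [204. 275.] [339. 362.]
```

View pics/top6z.png

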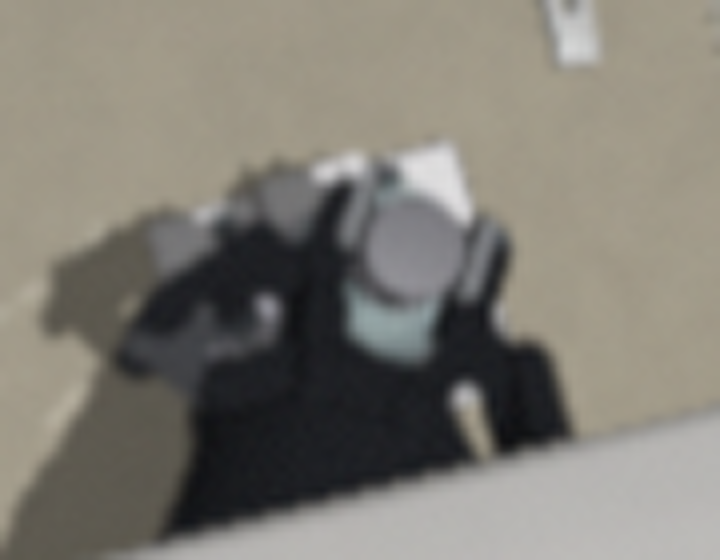

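```bash
python3 - <<'E'
from h import *
ct=bot.calibration("top");p,R,o=cur();g=p-.019*R[:,2]
print(proj(ct,g+[0,0,.019]),"obs 402,191;",proj(ct,[[.526,-.350,.068]]),"obs 393.8,196.0")
E
python3 go.py .526 -.3504 .142 .85 -.4
```

```text
[[401.91581947 190.1260288 ]] obs 402,191; [[394.60728159 195.45098863]] obs 393.8,196.0
t 10.68 tcp [ 0.5395 -0.3568  0.1529] L 0.851 az -0.4 q [ 1.324  0.533 -0.925  2.27   2.558  0.409 -0.661] F [-1.1  0.  -2.4] w 0.332
grasp now [ 0.5264 -0.3512  0.1654] up [-0.     0.752 -0.659]
row [ 0.07 -1.81  1.5 ] [0.001 0.    0.   ]
[ 1.31  0.68 -0.93  2.25  2.58  0.51 -0.6 ] 0.0 clr 0.118
[ 1.45  0.83 -1.13  2.23  2.4   0.61 -0.3 ] 0.0 clr 0.118
[ 1.16  0.58 -0.73  2.26  2.78  0.46 -0.89] 0.0 clr 0.118
```

```bash
python3 -m creep '[[[0.15,-0.2,0.1,0,0,0,0],[0.15,-0.6,0.5,0,0,0,0],[0.15,-1,0.8,0,0,0,0],[0.15,-1.4,1.15,0,0,0,0],[0.15,-1.8,1.5,0,0,0,0],[0.15,-1.8,1.5,0,0,0,0]]]'; python3 - <<'E'
from h import *
st()
for c in("wrist","side"):
    im,d=bot.read_camera(c);cv2.imwrite(f"pics/{c}7.png",im)
    if c=="side": cv2.imwrite(f"pics/{c}7z.png",cv2.resize(im[115:190,270:345],None,fx=8,fy=8,interpolation=cv2.INTER_CUBIC))
    if c=="wrist":cv2.imwrite("pics/wrist7z.png",cv2.resize(im[20:240,220:420],None,fx=2.7,fy=2.7,interpolation=cv2.INTER_CUBIC))
p,R,o=cur();print((p-.019*R[:,2]).round(4))
E
```

```text
t: 11.42
eef_pos: [0.5391, -0.3548, 0.1282]
tool_rot: [0.343, 0.76, 0.503, 0.228]
contact_force: [0.2, 0.4, -1.7]
gripper_width: 0.339
t 11.43 tcp [ 0.5391 -0.3548  0.1282] L 0.849 az -0.399 q [ 1.311  0.598 -0.921  2.282  2.589  0.473 -0.661] F [ 0.2  0.4 -1.7] w 0.339
[ 0.5262 -0.3494  0.1414]
```

View pics/wrist7z.png

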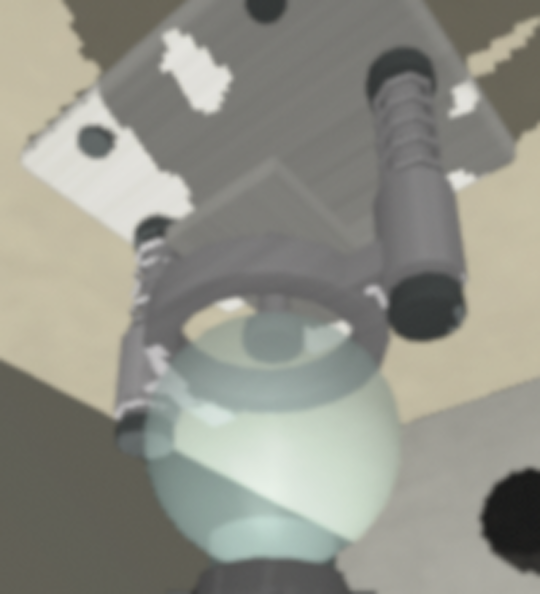

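View pics/side7z.png

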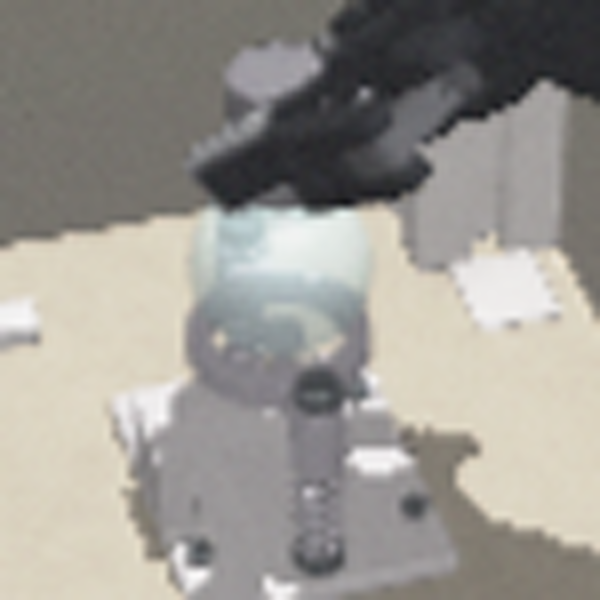

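```bash
python3 -m creep '[[[-0.1,0,0,0,0,0,0],[-0.1,-0.15,0.13,0,0,0,0],[-0.1,-0.3,0.26,0,0,0,0],[-0.1,-0.45,0.4,0,0,0,0],[-0.1,-0.6,0.52,0,0,0,0],[-0.1,-0.6,0.52,0,0,0,0]]]'; python3 - <<'E'
from h import *
st()
p,R,o=cur();print((p-.019*R[:,2]).round(4),R.T@o["contact_force"],o["torque"])
for c in("wrist","side"):
    im,d=bot.read_camera(c);cv2.imwrite(f"pics/{c}8.png",im)
    if c=="side": cv2.imwrite(f"pics/{c}8z.png",cv2.resize(im[115:190,270:345],None,fx=8,fy=8,interpolation=cv2.INTER_CUBIC))
    if c=="wrist":cv2.imwrite("pics/wrist8z.png",cv2.resize(im[20:240,220:420],None,fx=2.7,fy=2.7,interpolation=cv2.INTER_CUBIC))
E
```

```text
t: 12.28
eef_pos: [0.5397, -0.3565, 0.1218]
tool_rot: [0.345, 0.759, 0.503, 0.228]
contact_force: [1.7, -1.2, 2.8]
gripper_width: 0.334
t 12.28 tcp [ 0.5397 -0.3565  0.1218] L 0.852 az -0.401 q [ 1.31   0.618 -0.919  2.282  2.602  0.492 -0.66 ] F [ 1.7 -1.2  2.8] w 0.334
[ 0.5266 -0.3509  0.1343] [-0.48693661  3.46508786 -0.30025779] [ 0.0180809   0.14436129 -0.04730525]
```

View pics/wrist8z.png

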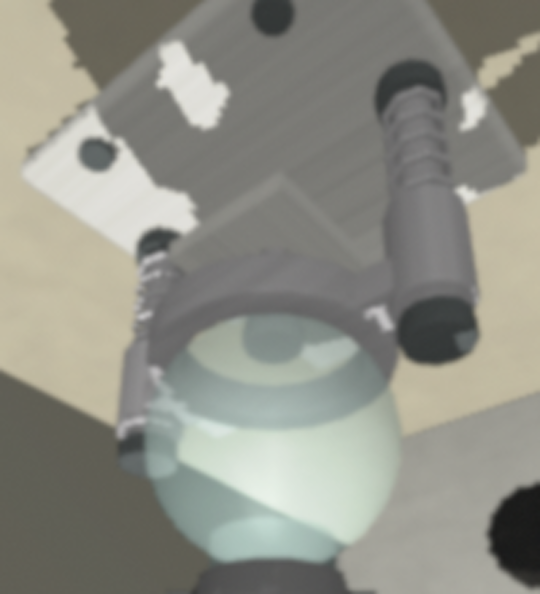

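```bash
python3 -m creep '[[[0,-0.25,0.22,0,0,0,0],[0,-0.5,0.44,0,0,0,0],[0,-0.75,0.66,0,0,0,0],[0,-1,0.88,0,0,0,0],[0,-1.2,1.05,0,0,0,0],[0,-1.35,1.18,0,0,0,0],[0,-1.35,1.18,0,0,0,0]]]'; python3 - <<'E'
from h import *
st()
p,R,o=cur();print((p-.019*R[:,2]).round(4),R.T@o["contact_force"],o["torque"],"up",(R.T@[0,0,1]).round(3))
for c in("wrist","side"):
    im,d=bot.read_camera(c);cv2.imwrite(f"pics/{c}9.png",im)
    if c=="side": cv2.imwrite(f"pics/{c}9z.png",cv2.resize(im[115:190,270:345],None,fx=8,fy=8,interpolation=cv2.INTER_CUBIC))
    if c=="wrist":cv2.imwrite("pics/wrist9z.png",cv2.resize(im[20:240,220:420],None,fx=2.7,fy=2.7,interpolation=cv2.INTER_CUBIC))
E
```

```text
t: 13.25
eef_pos: [0.5399, -0.3565, 0.104]
tool_rot: [0.345, 0.759, 0.503, 0.228]
contact_force: [0.9, -1.3, 8.4]
gripper_width: 0.333
t 13.25 tcp [ 0.5399 -0.3565  0.104 ] L 0.853 az -0.401 q [ 1.301  0.667 -0.912  2.286  2.628  0.537 -0.658] F [ 0.9 -1.3  8.4] w 0.333
[ 0.5267 -0.3509  0.1165] [-0.80294858  7.22800656 -4.54833598] [-0.28220827 -0.64930682 -0.08567065] up [-0.001  0.753 -0.658]
```

View pics/wrist9z.png

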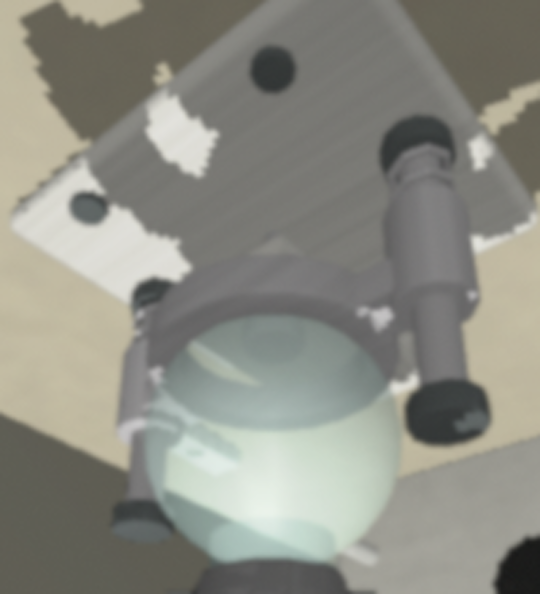

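View pics/side9z.png

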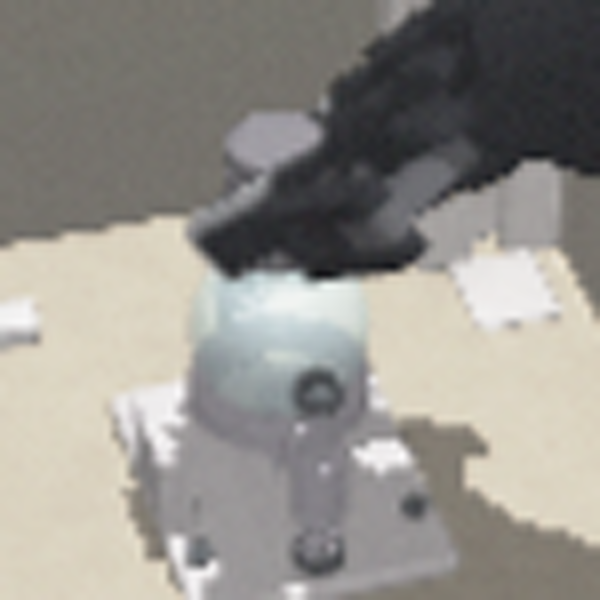

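```bash
python3 -m creep '[[[0,-0.08,0.07,0,0,0,0],[0,-0.15,0.13,0,0,0,0],[0,-0.15,0.13,0,0,0,0],[0,-0.15,0.13,0,0,0,0]]]'; python3 - <<'E'
from h import *
st()
p,R,o=cur();print((p-.019*R[:,2]).round(4),o["torque"])
E
```

```text
t: 13.85
eef_pos: [0.5407, -0.3568, 0.1036]
tool_rot: [0.347, 0.758, 0.503, 0.228]
contact_force: [-3.6, 0.4, 19.1]
gripper_width: 0.33
t 13.85 tcp [ 0.5407 -0.3568  0.1036] L 0.856 az -0.402 q [ 1.301  0.67  -0.913  2.286  2.632  0.543 -0.658] F [-3.6  0.4 19.1] w 0.33
[ 0.5275 -0.3512  0.1161] [-0.53122571 -1.14375024 -0.1411108 ]
```

```bash
python3 -m creep '[[[0,0,0,0,0,0,0],[0,0,0,0,0,0,0],[0,0,0,0,0,0,0],[0,0,0,0,0,0,0]]]'; python3 - <<'E'
from h import *
st()
cw,cs,ct=[bot.calibration(c) for c in("wrist","side","top")]
p,R,o=cur();g=p-.019*R[:,2];print(g)
print("pred side cap top/ball zoom",((proj(cs,[g+[0,0,.019],g-[0,0,.049]])-[270,115])*8).round(),"top cap",((proj(ct,g+[0,0,.019])-[350,160])*8).round(),"wrist ball",((proj(cw,g-[0,0,.049])-[220,20])*2.7).round())
for c in("wrist","side","top"):
    im,d=bot.read_camera(c);cv2.imwrite(f"pics/{c}10.png",im)
im=cv2.imread("pics/side10.png");a=cv2.resize(im[115:190,270:345],(400,400),interpolation=cv2.INTER_CUBIC)
im=cv2.imread("pics/wrist10.png");b=cv2.resize(im[20:240,220:420],(400,440),interpolation=cv2.INTER_CUBIC)[:400]
cv2.imwrite("pics/c10.png",np.hstack([a,b]))
E
```

```text
t: 14.35
eef_pos: [0.5407, -0.3567, 0.1036]
tool_rot: [0.347, 0.758, 0.503, 0.228]
contact_force: [-2.8, 0.6, 17.8]
gripper_width: 0.335
t 14.35 tcp [ 0.5407 -0.3567  0.1036] L 0.856 az -0.402 q [ 1.301  0.67  -0.912  2.286  2.632  0.543 -0.658] F [-2.8  0.6 17.8] w 0.335
[ 0.52747216 -0.35113645  0.11607208]
pred side cap top/ball zoom [[265. 134.]
 [268. 320.]] top cap [[391. 256.]] wrist ball [[277. 442.]]
```

View pics/c10.png

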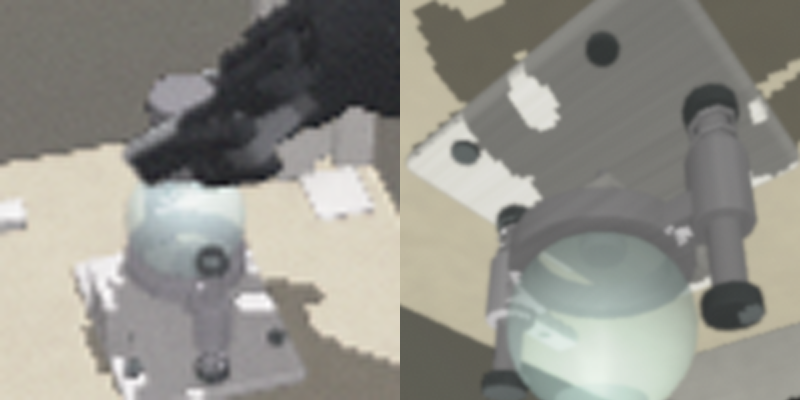

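View pics/top10.png

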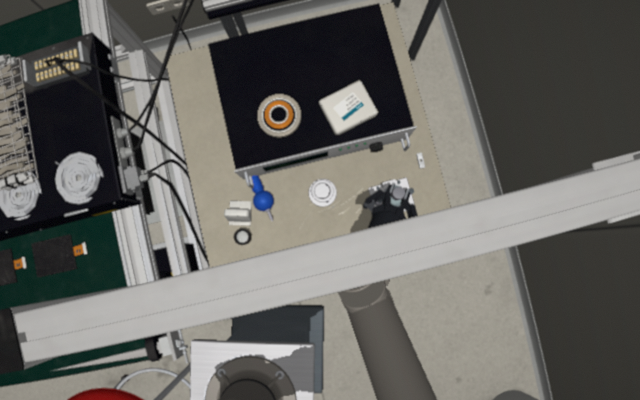

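```bash
python3 - <<'E'
from h import *
print(bot.hand_in()); st()
E
```

```text
the job is handed in; nothing more can be done
None
the job is handed in; nothing more can be done
```

I lifted the flask out of its rest, threaded the nozzle through the eye, seated the ball in the ring and pressed the ring onto its stop. I then handed the job in at about 14.5 s with the robot still holding it there. The hand-in gives no verdict.

**Route:** I brought the hand in under the lower rail with the tool leaning about 0.85 rad. I gripped the cap at 70 N, lifted about 65 mm, and moved over the cradle.

**Last checks:**
- **Ring on its stop:** the upward force on the tool rose from about 8 N to about 18–19 N over the last 0.4 mm of travel. At that point the grasp height was 116 mm, where full-down should put the cap at 117 mm.
- **Nozzle in the eye:** there was no contact force as the tip went below the top of the eye. At the end, by calculation, the tip was about 28 mm below the top of the eye and within about 2 mm of the estimated axis.
- **Grip and lean:** the opening stayed at about 0.33, so the fingers were still on the cap. In the side and wrist pictures the flask looked upright.
- **Bystanders:** in the last top picture, the timer, loupe and nut plate appeared to be where they started. I judged this by eye and did not measure it.

**Disagreements:** the cameras differed by 3–5 mm on the cradle's y position: the wrist camera gave about -0.351, the top camera -0.348, and the side camera -0.346 to -0.348. I threaded using a compromise, then shifted 1 mm toward the wrist camera's value. A small side force of about 3 N remained at the end.

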